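# Hold the belt tensioner back past its click

## Task

Hold this belt tensioner back for me: first lift the pipe coupling out of the arm's swing and stand it upright on the bench clear of the base plate, then slide the pawl slider fully in towards the pivot. Then push the sprung arm by its roller past the ratchet click, nearly to the end of its travel, and finish while still holding it there yourself, so that it does not rest on the pawl. Leave the tape roll and the octagonal box where they are.

Things in the scene. Friction and masses are not known exactly. Their poses are not given: they have to be found in the camera images.
- tensioner: belt tensioner on a grey plate fixed to the bench. Origin on the bench surface; own x across the plate (away from the robot at yaw 0), own y along it (left at yaw 0). Plate 160 mm in x (-80 to 80), 300 in y (-160 to 140), top at z = 8. Pivot at (0, -20); guide rails 22 high at x = +-23.5, y = -156 to -78, hold the pawl slider; a pin 24 high at (-47, -58)
- pivot (a point): upright hinge axis of the tensioner arm, at (0, -20) mm on the plate, point 30 mm above the bench. The hub with its spring round it is 72 mm across below, 36 mm above, and 43 mm high
- roller (a point): centre (z = 44 mm) of the idler roller at the arm's free end, 130 mm from the pivot axis; moves with the arm. Upright aluminium cylinder 32 mm across (36 over its thin flanges), z = 24 to 64, bolt head to 68. The bar that carries it is 18 mm wide, z = 12 to 22. Can be pushed from the side or pinched from above
- tension_arm (a joint): arm angle q, 0 (sprung rest) to 0.64 rad (stop); grows as the roller moves to the plate's +x (clockwise from above). In the plate's frame the roller lies from the pivot along (sin(q-0.32), cos(q-0.32)). Spring force at the roller 5 N at 0, 10 N at 0.64. With the slider in, the tooth lifts the pawl and clicks past it at about 0.43 (2 to 4 N more); let go, the arm would rest on the pawl at 0.42
- pawl_tab (a point): centre (z = 42 mm) of the upright tab on the pawl slider, at the plate's (0, -130) mm when the slider is out; moves with it. Tab 26 mm wide in the plate's x, 12 thick in its y, z = 22 to 58. The slider's foot below is 42 mm long in y, centred 5 mm further towards the pivot, top at z = 22
- pawl_slider (a joint): travel of the pawl slider in m, 0 (out, pawl clear of the tooth) to 0.016 (fully in, pawl set), along the plate's +y, towards the pivot. It starts nearly out, needs a push of about 10 N and stays where it is left
- pawl (a joint): how far the small sprung steel pawl at the slider's nose is pushed back, in m: 0 free (or dropped in behind the tooth), up to about 0.009 as the tooth passes under it, back to 0 with the click
- coupling_mid (a point): centre of the loose pipe coupling standing on end on the plate in the arm's swing, about 120 mm from the pivot on the plate's +x side: dark round iron fitting 44 mm across, 41 mm tall, axis z; this point is half-way up (20.5 mm above its foot). A similar coupling among the fittings at the back right is not meant
- tape_mid (a point): roll of thread tape lying on the plate's far right corner, 49 mm across, 14 mm thick, to be left alone; this point is its centre
- box_8_mid (a point): loose octagonal steel box on the bench at the back left, 65 mm across, 38 mm tall, to be left alone; this point is its centre

How it is judged:
By the outcome, as a careful person would: the job done as asked, in the order asked, and still so for the second after the job is handed in, while the arm keeps its last pose, push and grip.
It also fails if it takes over 69 s, if anything falls off the work surface, if the arm or the gripper's body presses on something with over 40 N, if the wrist force passes 120 N, or if a joint passes its speed limit or range.

## Robot

A 7-joint arm with a two-finger parallel gripper is mounted at the origin on a cart in front of the work surface, level with it; the furniture and walls round the work are solid. World frame = base frame: x ahead of the robot, y to its left, z up, the work surface at z = 0. Lengths are in mm, angles in rad, forces in N, time in s.
With the tool pointing down it reaches from about 400 to 850 mm from the base axis. Payload 10.4 kg.
Tool frame: the origin (TCP) lies between the finger pads; the fingertips stand 19 mm ahead of it and the grasp point (between the pads) is the TCP; z points along the fingers, y is the direction in which the jaws open and shut (so a half turn about z gives the same grasp; the last joint's range is limited). The gripper opens to 85 mm and grips with 20 to 120 N. Pads are 22 mm wide; open, the fingers measure 114 mm over their backs; the gripper's body (76 mm by 85 mm) begins 54 mm behind the grasp point. The pads swing forward as they close: fully open they stand 13 mm farther back than shut.
Start: joints at [1.299, 0.332, -0.065, 1.46, 0.022, 1.35, -0.088], TCP at [153.922, -605.773, 215.538] pointing down, gripper open.
Joint ranges: [-2.6, 2.6], [-0.5, 2.12], [-1.47, 1.34], [0.16, 2.42], [-1.27, 4.41], [0.06, 2.06], [-2.6, 2.6]. Speed limits (rad/s): [2.22, 2.22, 2.79, 2.79, 3.14, 3.14, 3.14].

## Interface

Orientations are given as a unit quaternion [x, y, z, w].
In Python, from rig import get_obs, read_camera, finish_job gives the robot as it stands. The module is installed in compiled form; this text tells all that it offers.
- The arm moves only by the tool servo_tool, never from a script. Its argument "targets" is a list of rows, each an object with "xyz": the shift along the tool's x, y, z in units of 10 cm (1.0 is 10 cm), a list of three; "turn": the turn, a rotation vector about the tool's x, y, z in units of 0.5 rad (1.0 is 0.5 rad), a list of three; "grip": the finger opening in mm, from 0 to 85.4. In form: [{"xyz": [x, y, z], "turn": [rx, ry, rz], "grip": grip}, ...]. A call has 1 to 12 rows; each row is the pose to reach, as a shift and turn from the pose commanded when the call began, along the tool's axes at that moment; what a row does not reach only later rows make up. A row lasts 1/12 s, in which the tool goes at most 41.7 mm and 7.16 degrees, less where a joint would pass 70% of its speed; a pose out of reach is approached as far as the arm can. A call with a number of a shift or a turn outside -1 to 1 is refused whole. A call with a gripper value outside its range is refused whole. The fingers move at their own pace and stop on an object; the grip force is fixed at half the most. Time passes only in rows, so rows that repeat a pose let the fingers close. It gives the time, the measured TCP pose, the force and the opening at its end, in the units of the state.
- get_obs(): the state, without advancing time (a new reading comes with each control period).
- read_camera(name): name is "side" or "top" or "wrist"; returns a dict with "image" (400x640x3 uint8, red, green, blue), "depth" (400x640 float32, mm along the optical axis (not along the pixel's ray), 0 where there is no reading), "fx", "fy", "cx", "cy" (pixels), "xyz" and "rotation" of the camera in the world. Camera axes: x right, y down, z forward; pixel columns grow to the right and rows downward; lengths in mm; the calibration is good to about 2 mm. The wrist camera is an equidistant fisheye: a pixel r from the principal point sees the ray r / f radians off the axis. A picture is of the moment at which its call begins.
- finish_job(): hands the job in, once; it reports no verdict.
The state is a dict: "clock": time; "joint_positions": joint angles; "dq": joint speeds; "effort": joint torques, N m; "eef_pos": TCP position; "eef_rot": TCP orientation; "force": force on the tool from outside, world axes, zero at the start; "wrist_torque": the same for the moment, N m; "gripper_width": finger opening in mm.
Only numpy, scipy, OpenCV 4.12 (cv2) and the standard library are available. Lean on these libraries where they do the work, as an engineer would, in place of code of your own. Each camera call takes 0.05 s, during which the arm holds its last target.

## Working session

There is one attempt and no reset: what is moved stays moved. The work goes in short steps, Python scripts to look and compute and a tool call to move; the robot and the scene stay as the last step left them, time stands still between calls to the robot, and variables do not carry over. Pictures are saved under pics/ and viewed, and the job is handed in when it is done.

Besides the shell and the picture viewer there is one more tool, called after "Request:" in YAML: its name, and indented under it one key for each argument. servo_tool: Moves the arm, as the interface text tells. Shifts and turns lie within -1 to 1; 1 stands for 10 cm of shift or 0.5 rad of turn. Its arguments: {"type":"object","properties":{"targets":{"type":"array"}},"required":["targets"]}

```bash
mkdir -p pics; python3 - <<'E'
from rig import *
import cv2,pickle
o=get_obs();print(o)
for n in("side","top","wrist"):
    c=read_camera(n);pickle.dump(c,open(n+".pkl","wb"))
    cv2.imwrite(f"pics/{n}0.png",c["image"][:,:,::-1]);print(n,c["fx"],c["cx"],c["cy"],c["xyz"],c["rotation"])
E
```

```text
{'clock': 0.0, 'joint_positions': array([ 1.29943317,  0.33285811, -0.06468864,  1.46094766,  0.02158198,
        1.34990064, -0.08851626]), 'dq': array([-5.64190419e-04, -8.56387068e-04,  1.70341470e-03,  8.83450148e-04,
        1.97382372e-03,  2.94872905e-04,  7.84709978e-05]), 'effort': array([-3.32939371e-04, -6.25440073e+01,  4.89558047e-02, -3.91608775e+01,
        1.62222428e-02,  9.78726195e-03, -3.86242573e-05]), 'eef_pos': array([ 153.77245448, -605.37382098,  214.72148493]), 'eef_rot': array([ 9.92274940e-01,  1.24056199e-01, -1.14150928e-04, -7.00323852e-04]), 'force': array([-0.22953962, -0.0611477 ,  0.32520992]), 'wrist_torque': array([ 0.03483991, -0.03089351,  0.03969171]), 'gripper_width': 85.3327544398248}
side 398.6644740579166 318.54947630560395 197.9258912950924 [390.9417513  798.11928246 647.34684869] [-0.10270755  0.90700732 -0.40471371  0.05473291]
top 469.3890631133611 323.2973100325356 199.81158044890307 [ 370.84642825  164.89864044 1089.14049517] [ 0.70984816 -0.69977145  0.05319405 -0.06004916]
wrist 309.70691628693146 319.4784965142527 199.49721183638397 [ 235.73435501 -584.12859279  374.1299862 ] [ 0.77837017 -0.60517114 -0.10309938  0.13144693]
```

View pics/top0.png

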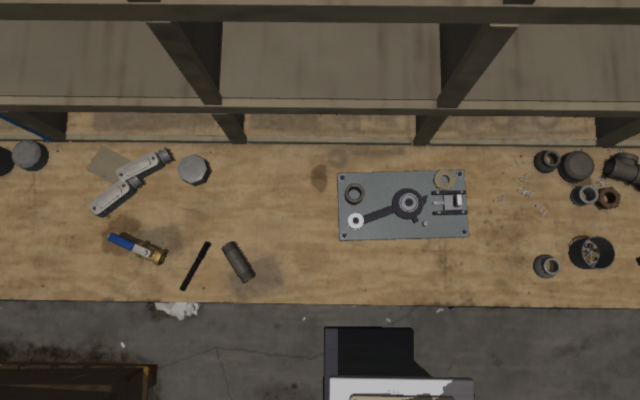

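View pics/side0.png

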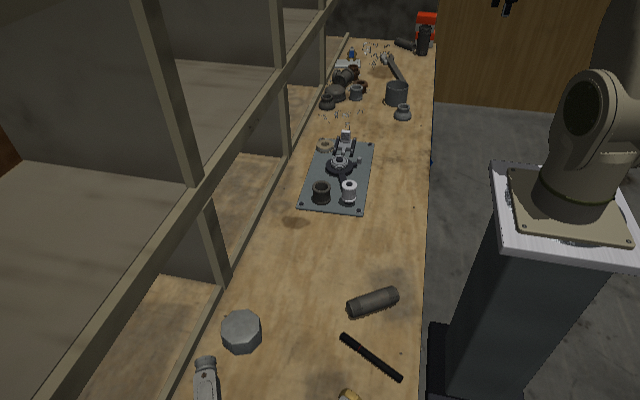

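```bash
cat > h.py <<'E'
import numpy as np,cv2,pickle
from scipy.spatial.transform import Rotation as R
def rot(c):
    r=np.array(c["rotation"]); return R.from_quat(r).as_matrix() if r.size==4 else r
def deproj(c,u,v,fish=False,z=None):
    x=(u-c["cx"])/c["fx"];y=(v-c["cy"])/c["fy"]
    if fish:
        t=np.hypot(x,y); s=np.tan(t)/t if t>1e-9 else 1; x*=s;y*=s
    d=rot(c)@np.array([x,y,1.]); p0=np.array(c["xyz"])
    if z is not None: return p0+d*(z-p0[2])/d[2]
    k=c["depth"][int(round(v)),int(round(u))]
    return p0+d*k
E
python3 - <<'E'
from h import *
c=pickle.load(open("top.pkl","rb"))
im=c["image"][:,:,::-1]
cv2.imwrite("pics/topc.png",cv2.resize(im[155:255,325:485],None,fx=5,fy=5,interpolation=cv2.INTER_CUBIC))
for n,u,v in [("plate TL",338,172),("TR",465,170),("BR",468,236),("BL",340,240),("shelf beam",330,103),("beam2",330,143),("bench",300,200),("top beam",330,12),("post",230,130),("front edge",300,300),("shelfplank",320,60)]:
    print(n,deproj(c,u,v).round(1))
E
```

```text
plate TL [613.1 143.    4.8]
TR [ 623.  -157.8   -0. ]
BR [ 466.3 -158.5    3.4]
BL [452.7 136.8   4.7]
shelf beam [687.1 164.3 258.4]
beam2 [682.1 162.8  10.2]
bench [545.7 231.6  -0. ]
top beam [680.9 166.  573. ]
post [679.2 379.9 111.8]
front edge [315.5 226.4  -0.8]
shelfplank [772.  184.2 257.9]
```

View pics/topc.png

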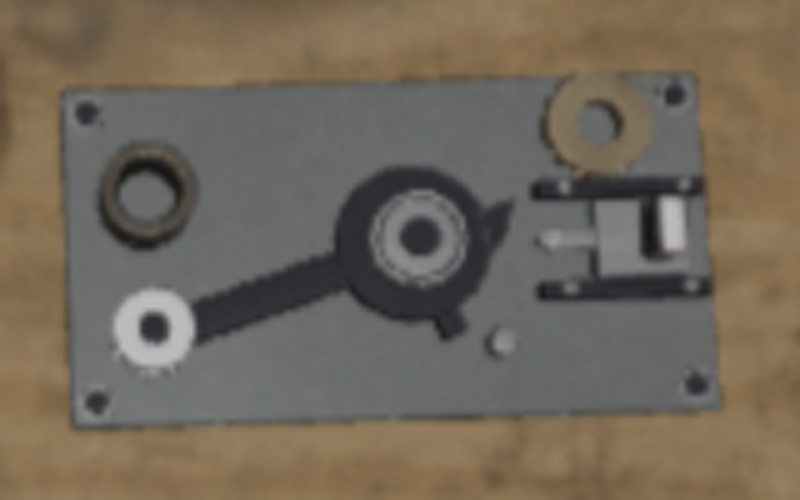

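```bash
python3 - <<'E'
from h import *
c=pickle.load(open("top.pkl","rb"))
P=lambda a,b,z:deproj(c,325+a/5-.4,155+b/5-.4,z=z)
C=[P(62,92,8),P(696,74,8),P(720,408,8),P(72,428,8)]
loc=np.array([[80,140],[80,-160],[-80,-160],[-80,140]],float)
W=np.array(C)[:,:2];print(W.round(1))
A=loc-loc.mean(0);B=W-W.mean(0)
th=np.arctan2((A[:,0]*B[:,1]-A[:,1]*B[:,0]).sum(),(A*B).sum());
Rm=np.array([[np.cos(th),-np.sin(th)],[np.sin(th),np.cos(th)]]);t=W.mean(0)-Rm@loc.mean(0)
print("yaw",th,"org",t,"res",(loc@Rm.T+t-W).round(1))
def L(p):return (Rm.T@(np.array(p)[:2]-t)).round(1)
for n,a,b,z in[("roller",154,328,66),("coupl",148,195,41),("pivot",419,238,43),("tab",674,222,58),("tape",600,124,22),("pin",502,342,32),("pawltip",548,239,20)]:
    p=P(a,b,z);print(n,p.round(1),L(p))
for n,p in[("pivot",(0,-20)),("tab0",(0,-130)),]: print(n,Rm@np.array(p,float)+t)
for q in(0,.43,.58,.6,.64): print(q,Rm@np.array([130*np.sin(q-.32),-20+130*np.cos(q-.32)])+t)
E
python3 - <<'E'
import sys;sys.path.insert(0,'.')
from h import *
c=pickle.load(open("side.pkl","rb"))
cv2.imwrite("pics/sidec.png",cv2.resize(c["image"][110:230,270:400,::-1],None,fx=5,fy=5,interpolation=cv2.INTER_CUBIC))
E
```

```text
[[ 610.   145.4]
 [ 622.5 -152.6]
 [ 465.4 -158.5]
 [ 452.   139.2]]
yaw 0.042485624018783294 org [537.06067292   3.37525774] res [[ 1.1  1.2]
 [ 1.2 -0.5]
 [-1.5 -1.4]
 [-0.8  0.7]]
roller [491.9 105.1  66. ] [-40.8 103.5]
coupl [555.5 106.6  41. ] [ 22.8 102.3]
pivot [537.1 -15.4  43. ] [ -0.8 -18.8]
tab [ 543.5 -126.    58. ] [   0.9 -129.5]
tape [ 595.  -103.4   22. ] [  53.4 -109.2]
pin [491.8 -54.1  32. ] [-47.7 -55.5]
pawltip [541.1 -78.6  20. ] [  0.6 -82.1]
pivot [537.91012979 -16.60669469]
tab0 [ 542.58214262 -126.50743307]
0 [491.81220386 104.94568589]
0.43 [546.68033242 113.09713542]
0.58 [565.96455064 110.33009852]
0.6 [568.49750656 109.743661  ]
0.64 [573.52570652 108.41942536]
```

View pics/sidec.png

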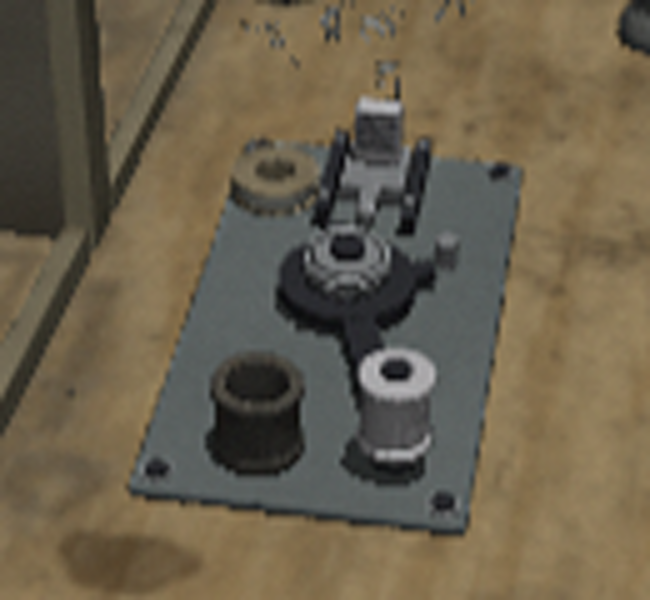

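View pics/wrist0.png

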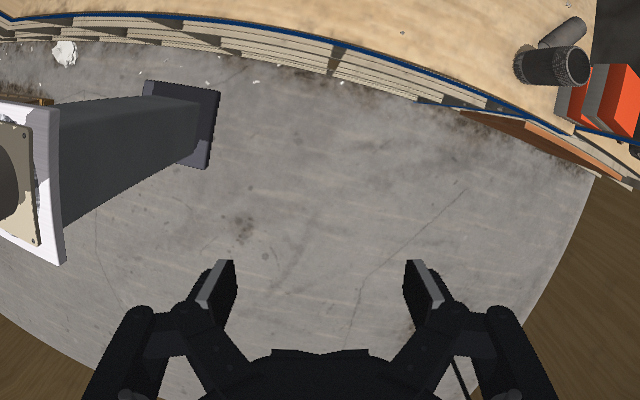

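The top view shows roller at crop (154,328), coupling at (148,195), tab at (674,222) and tape at (600,124). The plate fit has about 1.5 mm residual, and the points agree with the stated geometry. I'm starting transit.

Request:
servo_tool:
  targets:
    - {"xyz": [0.42, -0.41, 0], "turn": [0, 0, 0.2], "grip": 85}
    - {"xyz": [0.83, -0.82, 0], "turn": [0, 0, 0.41], "grip": 85}
    - {"xyz": [0.83, -0.82, 0], "turn": [0, 0, 0.41], "grip": 85}
    - {"xyz": [0.83, -0.82, 0], "turn": [0, 0, 0.41], "grip": 85}

```text
clock: 0.48
eef_pos: [219.3, -500.6, 215.7]
eef_rot: [1.0, 0.026, 0.001, -0.001]
force: [1.1, -0.5, -0.2]
gripper_width: 85.2
```

Request:
servo_tool:
  targets:
    - {"xyz": [0.4, -0.4, 0], "turn": [0, 0, 0], "grip": 85}
    - {"xyz": [0.8, -0.8, 0], "turn": [0, 0, 0], "grip": 85}
    - {"xyz": [1, -1, 0], "turn": [0, 0, 0], "grip": 85}

```text
clock: 0.73
eef_pos: [299.1, -412.5, 215.4]
eef_rot: [1.0, 0.021, -0.0, 0.0]
force: [1.1, -0.9, -0.7]
gripper_width: 85.0
```

Request:
servo_tool:
  targets:
    - {"xyz": [0.4, -0.4, 0], "turn": [0, 0, 0], "grip": 85}
    - {"xyz": [0.8, -0.8, 0], "turn": [0, 0, 0], "grip": 85}
    - {"xyz": [0.9, -1, 0], "turn": [0, 0, 0], "grip": 85}

```text
clock: 0.98
eef_pos: [379.8, -316.4, 215.5]
eef_rot: [1.0, 0.022, 0.0, 0.0]
force: [0.6, -0.6, -0.1]
gripper_width: 84.8
```

Request:
servo_tool:
  targets:
    - {"xyz": [0.3, -0.4, 0], "turn": [0, 0, 0], "grip": 85}
    - {"xyz": [0.6, -0.8, 0], "turn": [0, 0, 0], "grip": 85}
    - {"xyz": [0.8, -1, 0], "turn": [0, 0, 0], "grip": 85}

```text
clock: 1.23
eef_pos: [452.5, -215.0, 215.7]
eef_rot: [1.0, 0.022, -0.0, 0.0]
force: [0.5, -0.6, -0.3]
gripper_width: 85.0
```

Request:
servo_tool:
  targets:
    - {"xyz": [0.15, -0.4, 0], "turn": [0, 0, 0], "grip": 85}
    - {"xyz": [0.3, -0.8, 0], "turn": [0, 0, 0], "grip": 85}
    - {"xyz": [0.4, -1, 0], "turn": [0, 0, 0], "grip": 85}
    - {"xyz": [0.4, -1, 0], "turn": [0, 0, 0], "grip": 85}
    - {"xyz": [0.4, -1, 0], "turn": [0, 0, 0], "grip": 85}

```text
clock: 1.65
eef_pos: [488.0, -113.9, 215.4]
eef_rot: [1.0, 0.024, -0.0, -0.0]
force: [-0.6, -1.5, -0.1]
gripper_width: 85.1
```

Request:
servo_tool:
  targets:
    - {"xyz": [0.2, -0.4, 0], "turn": [0, 0, 0], "grip": 85}
    - {"xyz": [0.35, -0.8, 0], "turn": [0, 0, 0], "grip": 85}
    - {"xyz": [0.4, -1, 0], "turn": [0, 0, 0], "grip": 85}

```text
clock: 1.9
eef_pos: [524.0, -11.5, 215.5]
eef_rot: [1.0, 0.022, 0.0, -0.0]
force: [-0.1, 0.6, 0.5]
gripper_width: 84.8
```

Request:
servo_tool:
  targets:
    - {"xyz": [0.1, -0.35, 0.1], "turn": [0, 0, 0], "grip": 85}
    - {"xyz": [0.2, -0.7, 0.3], "turn": [0, 0, 0], "grip": 85}
    - {"xyz": [0.3, -1, 0.4], "turn": [0, 0, 0], "grip": 85}
    - {"xyz": [0.3, -1, 0.4], "turn": [0, 0, 0], "grip": 85}
    - {"xyz": [0.3, -1, 0.4], "turn": [0, 0, 0], "grip": 85}

```text
clock: 2.32
eef_pos: [548.5, 87.9, 174.4]
eef_rot: [1.0, 0.023, -0.001, -0.0]
force: [-0.9, -0.7, 0.9]
gripper_width: 85.3
```

```bash
cat > look.py <<'E'
import sys
from rig import *
from h import *
n,f=sys.argv[1],sys.argv[2]
c=read_camera(n);pickle.dump(c,open(f+".pkl","wb"))
im=c["image"][:,:,::-1]
if len(sys.argv)>3:
    a,b,d,e,k=map(int,sys.argv[3:8]); im=cv2.resize(im[b:e,a:d],None,fx=k,fy=k,interpolation=cv2.INTER_CUBIC)
cv2.imwrite(f"pics/{f}.png",im)
o=get_obs();print(o["clock"],o["eef_pos"],R.from_quat(o["eef_rot"]).as_matrix().round(3).tolist(),o["joint_positions"].round(2),o["force"])
E
python3 look.py wrist w1; python3 look.py side s1
```

```text
2.3667 [548.86366602  86.24437469 174.97911492] [[0.999, 0.043, -0.001], [0.043, -0.999, -0.001], [-0.001, 0.001, -1.0]] [ 0.34  0.28 -0.68  1.67  0.18  1.26 -1.9 ] [ 0.9263896  -1.31956579  0.31900188]
2.4167 [549.07047111  85.45649247 175.38595453] [[0.999, 0.042, -0.0], [0.042, -0.999, -0.001], [-0.0, 0.001, -1.0]] [ 0.34  0.28 -0.67  1.67  0.18  1.26 -1.9 ] [-0.55708082 -1.63507341  0.09892407]
```

View pics/w1.png

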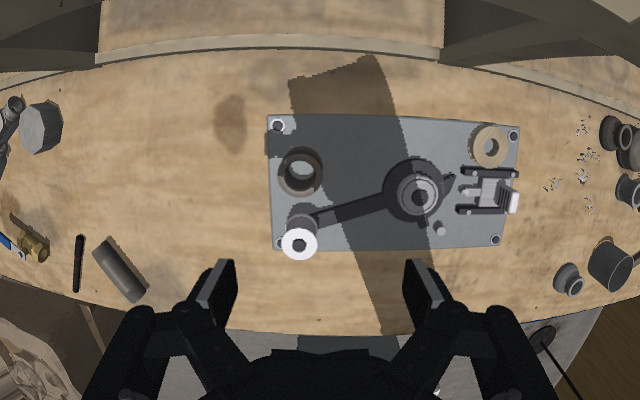

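View pics/s1.png

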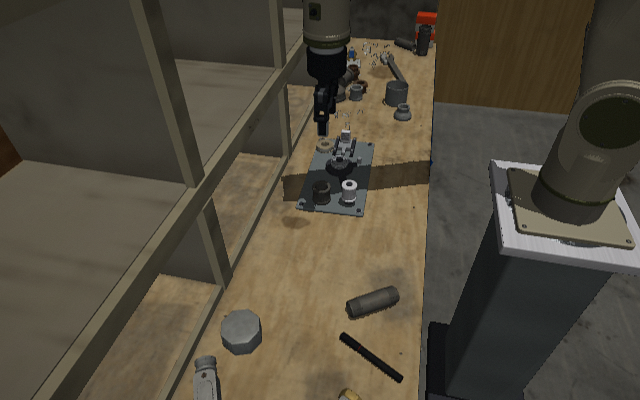

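```bash
python3 - <<'E'
from h import *
c=pickle.load(open("w1.pkl","rb"))
print(c["xyz"])
for n,u,v,z in[("coupl",301,166,49),("roller",299,244,66),("hub",419,197,43),("tab",513,204,58),("TL",267,115,8),("TR",520,124,8),("tape",492,146,22)]:print(n,deproj(c,u,v,True,z).round(1))
im=c["image"][:,:,::-1]
cv2.imwrite("pics/w1c.png",cv2.resize(im[100:270,250:400],None,fx=4,fy=4,interpolation=cv2.INTER_CUBIC)[:590])
E
```

```text
[633.19519636  92.35330274 333.58061908]
coupl [566.  106.8  49. ]
roller [492.6 105.9  66. ]
hub [538.7 -14.3  43. ]
tab [ 541. -124.   58.]
TL [610.4 146.5   8. ]
TR [ 626.8 -150.8    8. ]
tape [ 596.7 -104.2   22. ]
```

View pics/w1c.png

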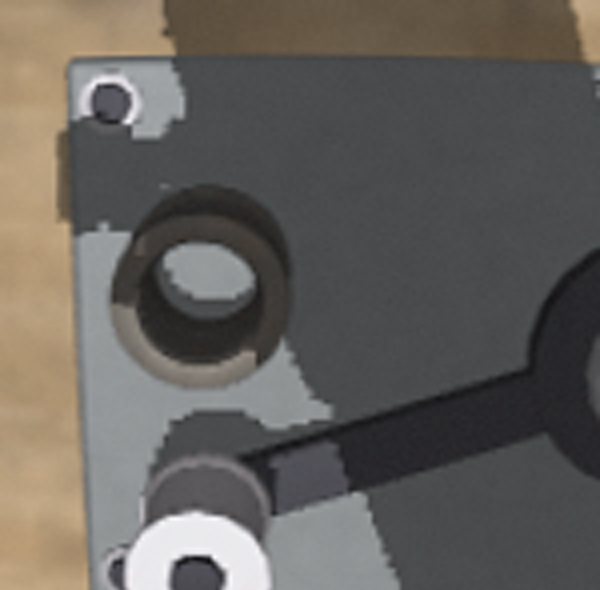

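Coupling found at about (555,107). The roller at (492,105) and the other points match the top view, so I'm going down onto the coupling.

Request:
servo_tool:
  targets:
    - {"xyz": [0.07, -0.21, 0.2], "turn": [0, 0, 0], "grip": 85}
    - {"xyz": [0.07, -0.21, 0.5], "turn": [0, 0, 0], "grip": 85}
    - {"xyz": [0.07, -0.21, 0.8], "turn": [0, 0, 0], "grip": 85}
    - {"xyz": [0.07, -0.21, 0.8], "turn": [0, 0, 0], "grip": 85}
    - {"xyz": [0.07, -0.21, 0.8], "turn": [0, 0, 0], "grip": 85}

```text
clock: 2.83
eef_pos: [554.5, 106.7, 95.3]
eef_rot: [1.0, 0.021, -0.001, 0.001]
force: [0.5, -0.3, 1.0]
gripper_width: 85.4
```

```bash
python3 look.py wrist w2; python3 look.py side s2 270 60 400 220 3
```

```text
2.8833 [555.59630371 107.37385831  96.83723784] [[0.999, 0.042, 0.001], [0.042, -0.999, -0.0], [0.001, 0.0, -1.0]] [ 0.28  0.38 -0.66  1.73  0.26  1.12 -1.99] [ 0.03594727 -0.12432213  0.27857051]
2.9333 [556.14048061 107.84006444  97.59565553] [[0.999, 0.042, 0.002], [0.042, -0.999, -0.0], [0.002, 0.0, -1.0]] [ 0.28  0.38 -0.66  1.73  0.26  1.12 -1.99] [-0.46890875 -0.20865689  1.12117119]
```

View pics/w2.png

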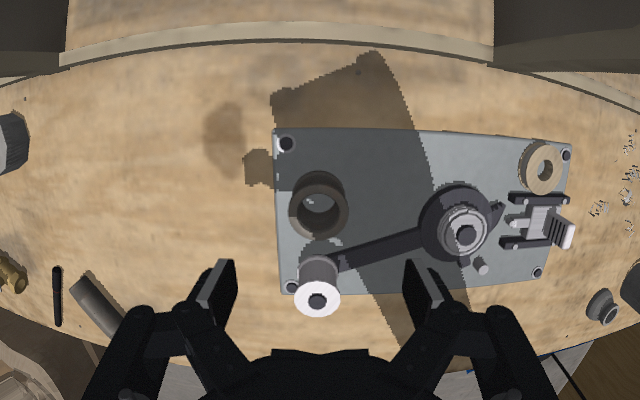

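View pics/s2.png

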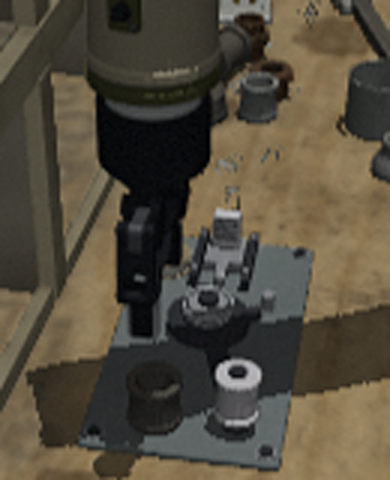

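```bash
python3 - <<'E'
from h import *
def proj(c,p,fish=False):
    d=rot(c).T@(np.array(p,float)-c["xyz"]); x,y=d[0]/d[2],d[1]/d[2]
    if fish: r=np.hypot(x,y);s=np.arctan(r)/r;x*=s;y*=s
    return c["cx"]+c["fx"]*x,c["cy"]+c["fy"]*y
s=pickle.load(open("s2.pkl","rb"));w=pickle.load(open("w2.pkl","rb"))
for p in[(556,108,97),(556,158,91),(556,58,91),(555,107,49)]:
    u,v=proj(s,p);print(((u-270)*3,(v-60)*3),proj(w,p,True))
E
```

```text
(np.float64(155.6010972550563), np.float64(330.066794230748)) (np.float64(318.33732942654973), np.float64(245.60184352844016))
(np.float64(140.13732879968086), np.float64(378.243343102171)) (np.float64(235.44182242276634), np.float64(236.84065434217246))
(np.float64(170.0330651290721), np.float64(297.7571963636409)) (np.float64(400.6548773934693), np.float64(242.8940916476421))
(np.float64(157.8018005774988), np.float64(378.4408181358916)) (np.float64(319.8266464317482), np.float64(215.52538970259798))
```

```bash
python3 - <<'E'
from h import *
s=pickle.load(open("s2.pkl","rb"))
for a,b in[(140,310),(140,325),(140,333),(140,345),(145,280)]: print(a,b,deproj(s,270+a/3,60+b/3).round(1))
w=pickle.load(open("w2.pkl","rb"))
for u,v in[(232,262),(234,270),(230,285),(222,275),(410,262)]: 
    print(u,v,w["depth"][v,u],deproj(w,u,v,True).round(1))
E
```

```text
140 310 [553.9 161.6 155.3]
140 325 [554.7 159.6 140.8]
140 333 [554.1 162.5 136.1]
140 345 [590.   23.6  11.4]
145 280 [551.6 155.2 176.2]
232 262 144.11792 [561.2 150.1 128.4]
234 270 147.24306 [555.7 149.9 127. ]
230 285 139.17595 [553.1 149.8 136.5]
222 275 128.53017 [563.7 150.5 144.1]
410 262 139.3563 [567.2  65.3 132.7]
```

```bash
python3 look.py side s3 270 60 400 220 3; python3 look.py wrist w3; python3 - <<'E'
from h import *
s=pickle.load(open("s3.pkl","rb"))
u=317
for v in range(150,190,3): print(v,deproj(s,u,v).round(1))
for n in("w1","w2","w3","wrist"):
    w=pickle.load(open(n+".pkl","rb")); print(n,w["xyz"],deproj(w,234,270,True).round(1),deproj(w,232,262,True).round(1))
E
```

```text
2.9833 [556.32551097 108.20341613  97.8182161 ] [[0.999, 0.042, 0.003], [0.042, -0.999, 0.0], [0.003, 0.0, -1.0]] [ 0.28  0.38 -0.66  1.73  0.26  1.12 -1.99] [ 0.71377748  0.12195175 -0.46965608]
3.0333 [556.24388711 108.42311231  97.71070458] [[0.999, 0.043, 0.003], [0.043, -0.999, 0.0], [0.003, 0.0, -1.0]] [ 0.28  0.38 -0.66  1.73  0.26  1.12 -1.99] [-0.61808859 -0.62957986  1.604557  ]
150 [548.6 177.5 200.1]
153 [553.2 159.7 179.9]
156 [549.2 176.1 184.7]
159 [548.1 181.  181.1]
162 [553.4 160.7 158.2]
165 [552.6 164.5 153.4]
168 [554.  159.7 141.8]
171 [554.  160.1 134.2]
174 [590.3  19.   11. ]
177 [587.2  31.9  11.8]
180 [584.5  42.9  11.2]
183 [570.1  99.8  50. ]
186 [570.9  97.5  38.8]
189 [564.  125.   53.7]
w1 [633.19519636  92.35330274 333.58061908] [549.4 131.1 206. ] [554.8 131.4 207.3]
w2 [639.23048488 110.96698432 254.40416407] [555.7 149.9 127. ] [561.2 150.1 128.4]
w3 [640.22809401 112.41716597 257.42812642] [557.4 151.3 129.8] [563.6 151.2 132.3]
wrist [ 235.73435501 -584.12859279  374.1299862 ] [ 145.5 -562.7  245.8] [ 151.7 -561.6  248.4]
```

View pics/s3.png

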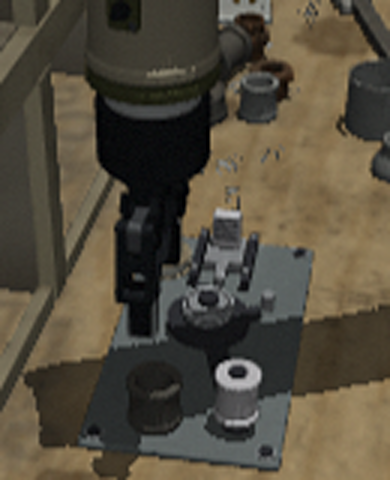

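Request:
servo_tool:
  targets:
    - {"xyz": [-0.01, 0, 0.2], "turn": [0, 0, 0], "grip": 85}
    - {"xyz": [-0.01, 0, 0.4], "turn": [0, 0, 0], "grip": 85}
    - {"xyz": [-0.01, 0.01, 0.56], "turn": [0, 0, 0], "grip": 85}
    - {"xyz": [-0.01, 0.01, 0.56], "turn": [0, 0, 0], "grip": 85}
    - {"xyz": [-0.01, 0.01, 0.56], "turn": [0, 0, 0], "grip": 85}

```text
clock: 3.45
eef_pos: [554.3, 107.7, 40.4]
eef_rot: [1.0, 0.022, 0.0, 0.0]
force: [0.7, -0.3, 0.9]
gripper_width: 85.1
```

```bash
python3 look.py side s4 270 60 400 220 3; python3 look.py wrist w4; python3 - <<'E'
from h import *
s=pickle.load(open("s4.pkl","rb"))
for u in(310,317):
  for v in range(165,203,3): print(u,v,deproj(s,u,v).round(1))
E
```

```text
3.5 [554.85277136 107.95123131  41.05551552] [[0.999, 0.044, 0.002], [0.044, -0.999, 0.0], [0.002, -0.0, -1.0]] [ 0.26  0.44 -0.64  1.78  0.31  1.02 -2.03] [-0.05434553 -0.08812786  0.78522982]
3.55 [555.07409961 108.06668151  41.31113427] [[0.999, 0.044, 0.002], [0.044, -0.999, 0.0], [0.002, -0.0, -1.0]] [ 0.26  0.44 -0.64  1.78  0.31  1.02 -2.03] [ 0.24515974 -0.02682602  0.69064823]
310 165 [564.3 175.8 159.9]
310 168 [564.  177.8 153.8]
310 171 [564.3 177.6 145.9]
310 174 [563.7 180.6 140.5]
310 177 [564.2 179.9 132. ]
310 180 [564.6 179.4 123.6]
310 183 [599.2  57.   10.3]
310 186 [596.5  67.9   9.8]
310 189 [593.6  78.9   9.8]
310 192 [591.   89.5   9.5]
310 195 [588.1 100.6   9.8]
310 198 [585.5 111.    9.7]
310 201 [582.7 122.1  10.3]
317 165 [549.4 176.9 163.1]
317 168 [551.1 170.9 150.7]
317 171 [549.4 178.3 148.9]
317 174 [590.2  19.1  11.1]
317 177 [552.1 168.7 125.3]
317 180 [549.3 180.2 126.9]
317 183 [549.2 181.5 119.9]
317 186 [553.8 163.9  96.4]
317 189 [554.8 160.9  85.3]
317 192 [556.4 155.2  71.6]
317 195 [564.  126.3  36.4]
317 198 [564.1 126.6  27.3]
317 201 [564.  127.7  18.9]
```

View pics/s4.png

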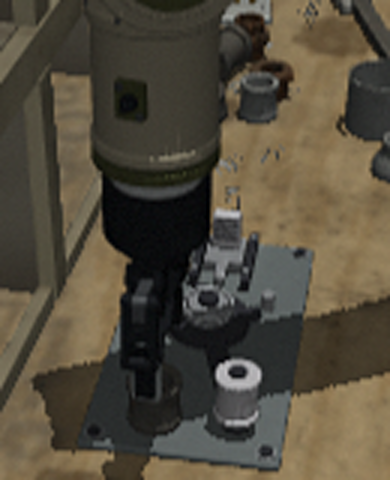

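View pics/w4.png

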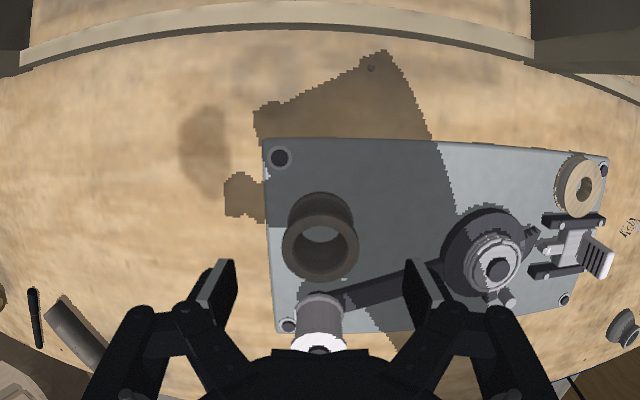

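Request:
servo_tool:
  targets:
    - {"xyz": [0, 0, 0.1], "turn": [0, 0, 0], "grip": 85}
    - {"xyz": [0, 0, 0.2], "turn": [0, 0, 0], "grip": 85}
    - {"xyz": [0, 0.01, 0.3], "turn": [0, 0, 0], "grip": 85}
    - {"xyz": [0, 0.01, 0.3], "turn": [0, 0, 0], "grip": 85}
    - {"xyz": [0, 0.01, 0.3], "turn": [0, 0, 0], "grip": 85}

```text
clock: 3.97
eef_pos: [553.3, 106.6, 8.5]
eef_rot: [1.0, 0.022, -0.001, 0.0]
force: [-0.3, -0.6, -0.2]
gripper_width: 85.0
```

```bash
python3 look.py side s5 270 60 400 220 3; python3 - <<'E'
from h import *
s=pickle.load(open("s5.pkl","rb"))
for u in(315,317,320):
  for v in range(183,206,2): print(u,v,deproj(s,u,v).round(1))
E
```

```text
4.0167 [553.75741296 106.84664539   9.16397659] [[0.999, 0.044, -0.001], [0.044, -0.999, 0.0], [-0.001, -0.0, -1.0]] [ 0.24  0.49 -0.62  1.8   0.34  0.96 -2.05] [ 0.26364582  0.04293311 -0.20840261]
315 183 [554.4 178.  116.1]
315 185 [554.5 177.8 110.5]
315 187 [558.6 162.9  92. ]
315 189 [555.8 174.   96. ]
315 191 [555.3 176.5  92.6]
315 193 [554.6 179.7  89.9]
315 195 [558.9 163.8  69.7]
315 197 [558.9 164.4  64.3]
315 199 [560.8 157.7  52.1]
315 201 [561.6 155.1  43.7]
315 203 [569.3 126.8  10.7]
315 205 [568.2 131.3   8.5]
317 183 [550.1 177.7 116.7]
317 185 [550.4 177.1 110.7]
317 187 [554.3 162.2  92.2]
317 189 [551.7 173.   96. ]
317 191 [550.2 179.2  95.9]
317 193 [550.2 179.4  90.4]
317 195 [555.2 160.6  67.6]
317 197 [554.4 164.2  65. ]
317 199 [554.8 162.8  57.8]
317 201 [555.  162.8  51.8]
317 203 [563.8 129.1  13.9]
317 205 [563.3 131.5   9.7]
320 183 [544.6 174.2 114.8]
320 185 [543.9 177.3 112. ]
320 187 [544.1 176.9 106.1]
320 189 [544.3 176.2 100. ]
320 191 [544.1 177.3  95.4]
320 193 [543.2 181.4  93.5]
320 195 [547.8 163.   71.1]
320 197 [548.2 161.8  64.1]
320 199 [548.  162.8  59.1]
320 201 [548.  163.4  53.7]
320 203 [550.2 154.7  39.5]
320 205 [556.3 130.2   9.9]
```

View pics/s5.png

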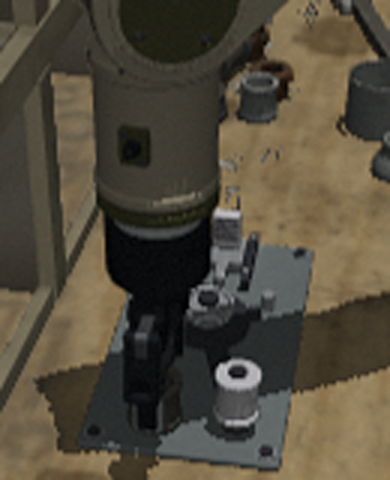

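The depth images put the open fingertips about 30 mm above the reported TCP height. That differs from the text, so I'm using what the images show.

Request:
servo_tool:
  targets:
    - {"xyz": [0, 0, 0.07], "turn": [0, 0, 0], "grip": 85}
    - {"xyz": [0, 0, 0.12], "turn": [0, 0, 0], "grip": 85}
    - {"xyz": [0, 0, 0.14], "turn": [0, 0, 0], "grip": 70}
    - {"xyz": [0, 0, 0.14], "turn": [0, 0, 0], "grip": 60}
    - {"xyz": [0, 0, 0.14], "turn": [0, 0, 0], "grip": 50}
    - {"xyz": [0, 0, 0.14], "turn": [0, 0, 0], "grip": 50}
    - {"xyz": [0, 0, 0.14], "turn": [0, 0, 0], "grip": 50}

```text
clock: 4.6
eef_pos: [554.2, 106.8, -4.3]
eef_rot: [1.0, 0.022, 0.0, 0.0]
force: [0.8, -0.0, 0.9]
gripper_width: 50.0
```

Request:
servo_tool:
  targets:
    - {"xyz": [0, 0, 0], "turn": [0, 0, 0], "grip": 30}
    - {"xyz": [0, 0, 0], "turn": [0, 0, 0], "grip": 30}
    - {"xyz": [0, 0, 0], "turn": [0, 0, 0], "grip": 30}
    - {"xyz": [0, 0, 0], "turn": [0, 0, 0], "grip": 30}
    - {"xyz": [0, 0, 0], "turn": [0, 0, 0], "grip": 30}

```text
clock: 5.02
eef_pos: [554.4, 107.0, -4.0]
eef_rot: [1.0, 0.022, 0.0, -0.0]
force: [-2.0, -0.3, 5.3]
gripper_width: 42.2
```

```bash
python3 look.py side s6 270 60 400 220 3; python3 look.py wrist w6; python3 -c "
from rig import *
print(get_obs()['gripper_width'])"
```

```text
5.0667 [554.4246196  106.90702607  -3.94574157] [[0.999, 0.044, 0.001], [0.044, -0.999, -0.0], [0.001, 0.0, -1.0]] [ 0.24  0.5  -0.61  1.81  0.35  0.94 -2.06] [-0.40275093 -0.07680971  5.58109818]
5.1167 [554.39483821 106.98352753  -3.96437517] [[0.999, 0.044, 0.001], [0.044, -0.999, 0.0], [0.001, -0.0, -1.0]] [ 0.24  0.5  -0.61  1.81  0.35  0.94 -2.06] [-0.82826738 -0.75338123  5.40939737]
42.05667221050149
```

View pics/s6.png

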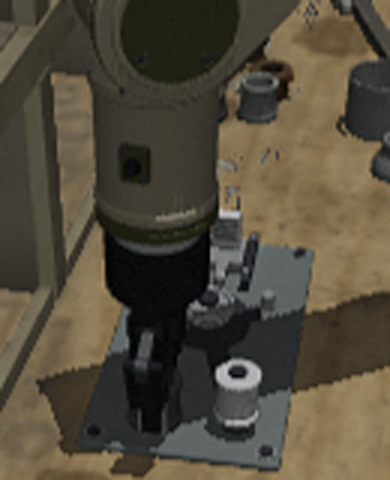

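View pics/w6.png

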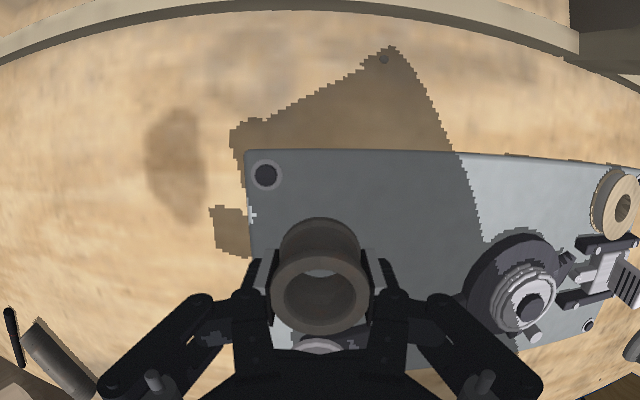

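Request:
servo_tool:
  targets:
    - {"xyz": [0, 0, -0.15], "turn": [0, 0, 0], "grip": 30}
    - {"xyz": [0, 0, -0.35], "turn": [0, 0, 0], "grip": 30}
    - {"xyz": [0, 0, -0.6], "turn": [0, 0, 0], "grip": 30}
    - {"xyz": [0, 0, -0.8], "turn": [0, 0, 0], "grip": 30}
    - {"xyz": [0, 0, -0.8], "turn": [0, 0, 0], "grip": 30}
    - {"xyz": [0, 0, -0.8], "turn": [0, 0, 0], "grip": 30}

```text
clock: 5.62
eef_pos: [554.4, 106.7, 76.0]
eef_rot: [1.0, 0.022, 0.001, 0.0]
force: [-0.4, -0.7, -2.6]
gripper_width: 41.8
```

```bash
python3 look.py side s7 270 60 400 220 3; python3 look.py wrist w7
```

```text
5.6667 [553.61398806 106.40477378  74.81916865] [[0.999, 0.044, -0.001], [0.044, -0.999, -0.001], [-0.001, 0.001, -1.0]] [ 0.28  0.4  -0.66  1.76  0.27  1.08 -2.  ] [-1.0089202  -0.72842039 -2.56828373]
5.7167 [553.21157829 106.33790195  74.21826597] [[0.999, 0.044, -0.002], [0.044, -0.999, -0.001], [-0.002, 0.001, -1.0]] [ 0.28  0.4  -0.66  1.76  0.27  1.08 -2.  ] [-0.02072282 -0.5964989  -2.77392713]
```

View pics/s7.png

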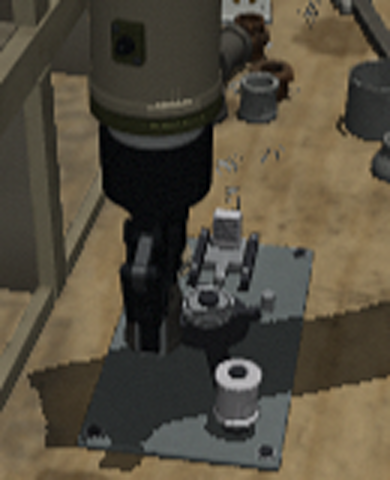

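View pics/w7.png

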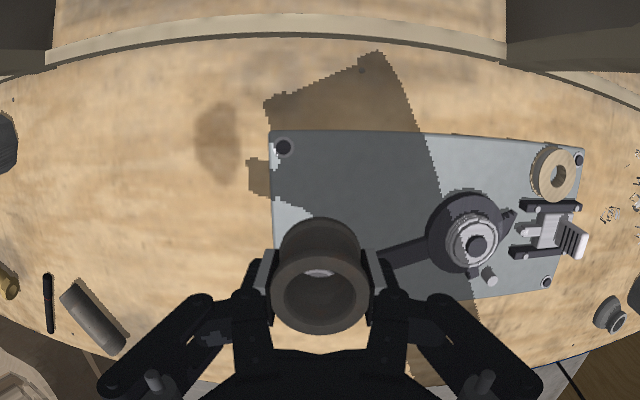

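Request:
servo_tool:
  targets:
    - {"xyz": [0, -0.3, 0], "turn": [0, 0, 0], "grip": 30}
    - {"xyz": [0, -0.6, 0], "turn": [0, 0, 0], "grip": 30}
    - {"xyz": [0, -0.9, 0], "turn": [0, 0, 0], "grip": 30}

```text
clock: 5.97
eef_pos: [549.2, 196.9, 73.9]
eef_rot: [1.0, 0.021, -0.001, 0.0]
force: [0.7, 1.4, -1.0]
gripper_width: 41.8
```

Request:
servo_tool:
  targets:
    - {"xyz": [-0.1, -0.25, 0], "turn": [0, 0, 0], "grip": 30}
    - {"xyz": [-0.15, -0.5, 0.1], "turn": [0, 0, 0], "grip": 30}
    - {"xyz": [-0.15, -0.5, 0.3], "turn": [0, 0, 0], "grip": 30}
    - {"xyz": [-0.15, -0.5, 0.5], "turn": [0, 0, 0], "grip": 30}
    - {"xyz": [-0.15, -0.5, 0.65], "turn": [0, 0, 0], "grip": 30}
    - {"xyz": [-0.15, -0.5, 0.72], "turn": [0, 0, 0], "grip": 30}
    - {"xyz": [-0.15, -0.5, 0.72], "turn": [0, 0, 0], "grip": 30}
    - {"xyz": [-0.15, -0.5, 0.72], "turn": [0, 0, 0], "grip": 30}
    - {"xyz": [-0.15, -0.5, 0.72], "turn": [0, 0, 0], "grip": 30}

```text
clock: 6.72
eef_pos: [533.3, 246.2, 4.2]
eef_rot: [1.0, 0.022, 0.0, -0.0]
force: [0.5, 0.6, -1.7]
gripper_width: 42.1
```

```bash
python3 look.py side s8; python3 look.py wrist w8
```

```text
6.7667 [533.49624828 246.2452918    4.41195113] [[0.999, 0.044, 0.001], [0.044, -0.999, 0.001], [0.001, -0.0, -1.0]] [ 0.01  0.55 -0.65  1.74  0.39  0.98 -2.32] [-0.04883168 -0.09863499 -2.13459349]
6.8167 [533.52239818 246.20797412   4.44218925] [[0.999, 0.044, 0.001], [0.044, -0.999, 0.0], [0.001, -0.0, -1.0]] [ 0.01  0.55 -0.65  1.74  0.39  0.98 -2.32] [ 0.07340006  0.76912093 -2.63535987]
```

View pics/s8.png

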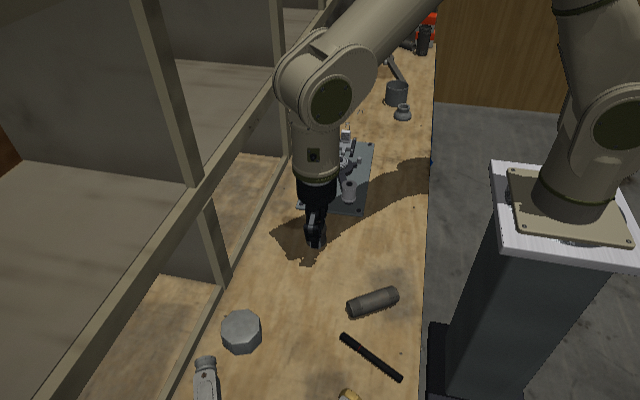

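View pics/w8.png

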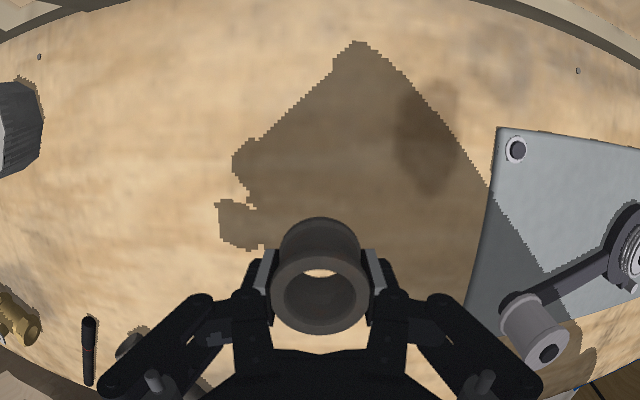

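Request:
servo_tool:
  targets:
    - {"xyz": [0, 0, 0.05], "turn": [0, 0, 0], "grip": 30}
    - {"xyz": [0, 0, 0.1], "turn": [0, 0, 0], "grip": 30}
    - {"xyz": [0, 0, 0.13], "turn": [0, 0, 0], "grip": 30}
    - {"xyz": [0, 0, 0.15], "turn": [0, 0, 0], "grip": 30}
    - {"xyz": [0, 0, 0.15], "turn": [0, 0, 0], "grip": 30}
    - {"xyz": [0, 0, 0.15], "turn": [0, 0, 0], "grip": 30}

```text
clock: 7.32
eef_pos: [532.9, 246.0, -11.7]
eef_rot: [1.0, 0.022, -0.0, 0.0]
force: [-0.5, 0.1, -2.1]
gripper_width: 42.0
```

Still hanging, so I'm lowering it in 1 mm steps until contact.

Request:
servo_tool:
  targets:
    - {"xyz": [0, 0, 0.01], "turn": [0, 0, 0], "grip": 30}
    - {"xyz": [0, 0, 0.02], "turn": [0, 0, 0], "grip": 30}
    - {"xyz": [0, 0, 0.02], "turn": [0, 0, 0], "grip": 30}

```text
clock: 7.57
eef_pos: [533.0, 246.1, -12.0]
eef_rot: [1.0, 0.022, 0.0, 0.0]
force: [-6.6, -3.7, 17.7]
gripper_width: 42.0
```

Contact with the bench. Releasing, then a straight lift.

Request:
servo_tool:
  targets:
    - {"xyz": [0, 0, 0], "turn": [0, 0, 0], "grip": 50}
    - {"xyz": [0, 0, -0.01], "turn": [0, 0, 0], "grip": 60}
    - {"xyz": [0, 0, -0.01], "turn": [0, 0, 0], "grip": 75}
    - {"xyz": [0, 0, -0.01], "turn": [0, 0, 0], "grip": 80}
    - {"xyz": [0, 0, -0.01], "turn": [0, 0, 0], "grip": 80}

```text
clock: 7.98
eef_pos: [532.9, 246.0, -12.6]
eef_rot: [1.0, 0.022, -0.0, 0.0]
force: [0.8, 0.1, 0.8]
gripper_width: 79.8
```

Request:
servo_tool:
  targets:
    - {"xyz": [0, 0, -0.2], "turn": [0, 0, 0], "grip": 80}
    - {"xyz": [0, 0, -0.5], "turn": [0, 0, 0], "grip": 80}
    - {"xyz": [0, 0, -0.8], "turn": [0, 0, 0], "grip": 60}
    - {"xyz": [0, 0, -1], "turn": [0, 0, 0], "grip": 20}
    - {"xyz": [0, 0, -1], "turn": [0, 0, 0], "grip": 0}

```text
clock: 8.4
eef_pos: [535.1, 247.4, 92.1]
eef_rot: [1.0, 0.022, 0.003, -0.001]
force: [0.1, 1.0, 0.3]
gripper_width: 45.4
```

```bash
python3 look.py wrist w9; python3 look.py side s9
```

```text
8.45 [534.20079041 246.7298514   89.73584685] [[0.999, 0.044, 0.004], [0.044, -0.999, 0.001], [0.004, -0.001, -1.0]] [ 0.05  0.44 -0.7   1.68  0.31  1.13 -2.26] [ 0.24980686 -0.31021262 -0.61961929]
8.5 [533.30774404 246.05750237  87.96977348] [[0.999, 0.044, 0.001], [0.044, -0.999, 0.0], [0.001, -0.0, -1.0]] [ 0.05  0.44 -0.7   1.68  0.31  1.13 -2.26] [ 0.20283047 -1.25143162 -0.28837296]
```

View pics/w9.png

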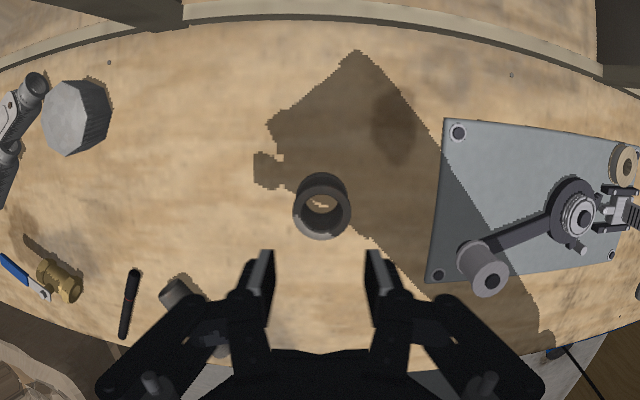

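View pics/s9.png

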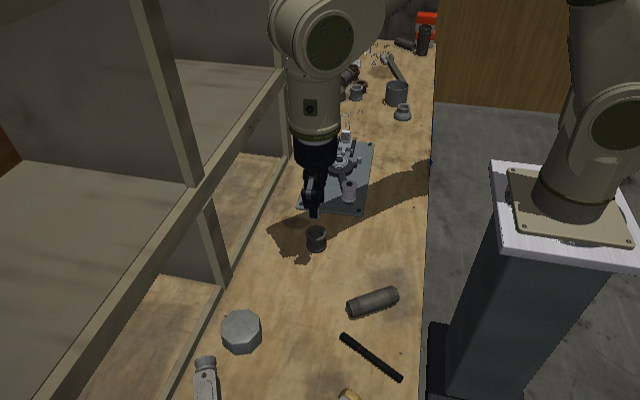

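Request:
servo_tool:
  targets:
    - {"xyz": [0, 0.3, 0], "turn": [0, 0, 0], "grip": 0}
    - {"xyz": [0, 0.7, 0], "turn": [0, 0, 0], "grip": 0}
    - {"xyz": [0, 1, 0], "turn": [0, 0, 0], "grip": 0}

```text
clock: 8.75
eef_pos: [536.4, 143.5, 85.8]
eef_rot: [1.0, 0.022, -0.001, 0.001]
force: [1.5, 0.4, 0.0]
gripper_width: -0.1
```

Request:
servo_tool:
  targets:
    - {"xyz": [0, 0.4, 0], "turn": [0, 0, 0], "grip": 0}
    - {"xyz": [0, 0.8, 0], "turn": [0, 0, 0], "grip": 0}
    - {"xyz": [0, 1, 0], "turn": [0, 0, 0], "grip": 0}

```text
clock: 9.0
eef_pos: [540.8, 40.2, 85.8]
eef_rot: [1.0, 0.019, -0.001, 0.001]
force: [0.8, -0.3, -1.0]
gripper_width: 0.2
```

Request:
servo_tool:
  targets:
    - {"xyz": [0, 0.4, 0], "turn": [0, 0, 0], "grip": 0}
    - {"xyz": [0, 0.8, 0], "turn": [0, 0, 0], "grip": 0}
    - {"xyz": [0, 1, 0], "turn": [0, 0, 0], "grip": 0}

```text
clock: 9.25
eef_pos: [544.8, -59.5, 85.8]
eef_rot: [1.0, 0.019, -0.001, 0.001]
force: [0.1, -0.3, -0.4]
gripper_width: 0.1
```

Request:
servo_tool:
  targets:
    - {"xyz": [-0.03, 0.4, 0], "turn": [0, 0, 0], "grip": 0}
    - {"xyz": [-0.06, 0.8, 0], "turn": [0, 0, 0], "grip": 0}
    - {"xyz": [-0.07, 1, 0], "turn": [0, 0, 0], "grip": 0}
    - {"xyz": [-0.07, 1, 0], "turn": [0, 0, 0], "grip": 0}
    - {"xyz": [-0.07, 1, 0], "turn": [0, 0, 0], "grip": 0}
    - {"xyz": [-0.07, 1, 0], "turn": [0, 0, 0], "grip": 0}

```text
clock: 9.75
eef_pos: [542.9, -152.7, 86.5]
eef_rot: [1.0, 0.022, -0.001, -0.001]
force: [0.4, 0.7, 0.1]
gripper_width: -0.3
```

```bash
python3 look.py wrist w10; python3 look.py side s10 270 60 400 220 3
python3 - <<'E'
from h import *
w=pickle.load(open("w10.pkl","rb"))
for u,v in[(310,255),(330,255),(310,265),(330,265)]:print(u,v,deproj(w,u,v,True).round(1))
E
```

```text
9.8 [ 543.16225357 -152.30725235   86.75428929] [[0.999, 0.046, -0.001], [0.046, -0.999, 0.001], [-0.001, -0.001, -1.0]] [ 0.66  0.36 -0.55  1.75  0.21  1.09 -1.49] [0.26757535 0.08981217 0.34884293]
9.85 [ 543.33390957 -152.20370392   86.98463626] [[0.999, 0.046, -0.001], [0.046, -0.999, 0.001], [-0.001, -0.001, -1.0]] [ 0.65  0.36 -0.55  1.75  0.21  1.09 -1.49] [-0.44558493 -0.05959937 -0.10796082]
310 255 [ 553.9 -147.1  116.2]
330 255 [ 553.8 -156.8  115.3]
310 265 [ 552.7 -147.4  123.5]
330 265 [ 553.4 -156.5  124. ]
```

View pics/w10.png

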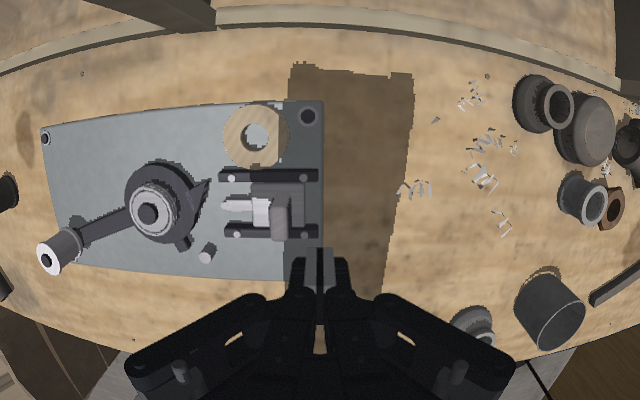

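View pics/s10.png

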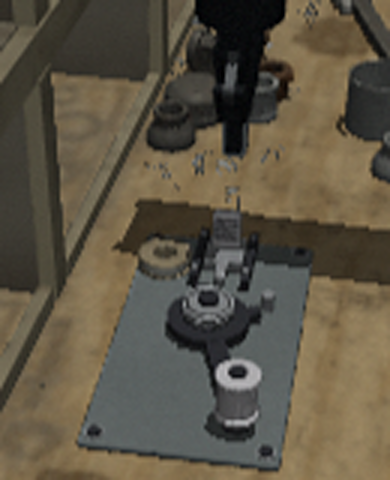

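```bash
python3 - <<'E'
from h import *
w=pickle.load(open("w10.pkl","rb"))
for v in(244,247,250,256,262,270,290):
  r=[]
  for u in range(284,362,7):
    p=deproj(w,u,v,True); r.append(tuple(p.round().astype(int).tolist()) if p[2]>60 else 0)
  print(v,r)
s=pickle.load(open("s10.pkl","rb"))
for u in(346,348):
 for v in range(98,114,2):print(u,v,deproj(s,u,v).round(1))
t=pickle.load(open("w10.pkl","rb"))
cv2.imwrite("pics/w10c.png",cv2.resize(t["image"][150:300,210:360,::-1],None,fx=4,fy=4,interpolation=cv2.INTER_CUBIC))
E
```

```text
244 [0, 0, 0, 0, 0, 0, 0, 0, 0, 0, 0, 0]
247 [0, 0, 0, 0, (553, -148, 106), (553, -151, 106), (553, -155, 106), 0, 0, 0, 0, 0]
250 [0, 0, 0, 0, (553, -148, 110), (553, -151, 110), (554, -155, 111), 0, 0, 0, 0, 0]
256 [0, 0, 0, 0, (554, -148, 116), (554, -151, 116), (554, -155, 117), (555, -158, 117), 0, 0, 0, 0]
262 [0, 0, (549, -141, 115), (550, -145, 116), (553, -148, 122), (554, -151, 122), (554, -155, 123), (554, -158, 122), (551, -162, 117), 0, 0, 0]
270 [0, (549, -139, 123), (550, -142, 123), (554, -145, 130), (553, -148, 128), (554, -151, 129), (554, -155, 129), (554, -158, 130), (551, -161, 124), (550, -165, 123), 0, 0]
290 [0, (554, -140, 145), (556, -143, 148), (556, -146, 147), (554, -149, 145), (551, -152, 140), (551, -155, 140), (555, -157, 145), (556, -160, 147), (554, -163, 144), 0, 0]
346 98 [ 544.9 -121.4  157.3]
346 100 [ 547.6 -138.4  142.6]
346 102 [ 547.8 -140.6  135.6]
346 104 [ 547.2 -138.   131.2]
346 106 [ 547.2 -139.5  124.6]
346 108 [ 546.9 -138.5  119.3]
346 110 [ 547.4 -142.8  110.9]
346 112 [ 573.5 -300.8   13.8]
348 98 [ 539.8 -121.7  157.7]
348 100 [ 539.8 -123.1  151.4]
348 102 [ 542.8 -142.7  135.1]
348 104 [ 542.7 -143.6  128.7]
348 106 [ 542.1 -141.1  124.3]
348 108 [ 542.1 -141.8  118. ]
348 110 [ 541.7 -141.1  112.5]
348 112 [ 5.713e+02 -3.265e+02 -3.000e-01]
```

View pics/w10c.png

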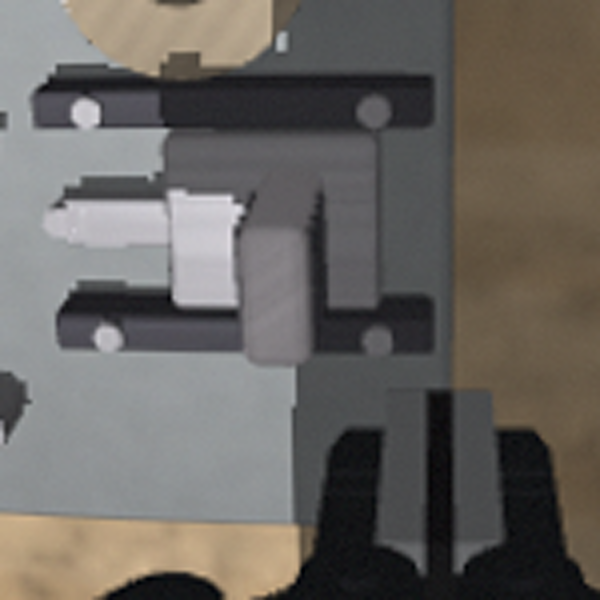

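```bash
python3 - <<'E'
from h import *
w=pickle.load(open("w10.pkl","rb"))
for a,b in[(246,230),(311,230),(245,360),(309,360),(278,295)]:print(deproj(w,210+a/4-.4,150+b/4-.4,True,58).round(1))
for a,b in[(165,305),(378,305)]:print(deproj(w,210+a/4-.4,150+b/4-.4,True,22).round(1))
print(deproj(w,147,213,True,43).round(1), deproj(w,50,258,True,66).round(1))
E
```

```text
[ 555.2 -119.9   58. ]
[ 555.7 -130.6   58. ]
[ 531.4 -119.4   58. ]
[ 532.  -130.4   58. ]
[ 543.8 -125.2   58. ]
[524.3 -97.6  22. ]
[ 526.6 -140.6   22. ]
[539.2 -15.9  43. ] [495.   99.5  66. ]
```

Request:
servo_tool:
  targets:
    - {"xyz": [0, 0.06, 0.2], "turn": [0, 0, 0], "grip": 0}
    - {"xyz": [0, 0.06, 0.45], "turn": [0, 0, 0], "grip": 0}
    - {"xyz": [0, 0.06, 0.65], "turn": [0, 0, 0], "grip": 0}
    - {"xyz": [0, 0.06, 0.78], "turn": [0, 0, 0], "grip": 0}
    - {"xyz": [0, 0.06, 0.78], "turn": [0, 0, 0], "grip": 0}
    - {"xyz": [0, 0.06, 0.78], "turn": [0, 0, 0], "grip": 0}

```text
clock: 10.35
eef_pos: [543.7, -159.0, 9.5]
eef_rot: [1.0, 0.023, -0.0, -0.0]
force: [0.2, 0.7, 0.9]
gripper_width: 0.1
```

Request:
servo_tool:
  targets:
    - {"xyz": [0, -0.03, 0], "turn": [0, 0, 0], "grip": 0}
    - {"xyz": [0, -0.06, 0], "turn": [0, 0, 0], "grip": 0}
    - {"xyz": [0, -0.09, 0], "turn": [0, 0, 0], "grip": 0}
    - {"xyz": [0, -0.12, 0], "turn": [0, 0, 0], "grip": 0}

```text
clock: 10.68
eef_pos: [543.6, -147.6, 10.3]
eef_rot: [1.0, 0.022, 0.001, 0.0]
force: [-1.2, -0.4, 0.1]
gripper_width: -0.1
```

```bash
python3 look.py wrist w11; python3 look.py side s11 270 60 400 220 3
```

```text
10.7333 [ 543.56191811 -146.80575864   10.18563058] [[0.999, 0.045, 0.001], [0.045, -0.999, -0.0], [0.001, 0.0, -1.0]] [ 0.62  0.46 -0.52  1.81  0.28  0.95 -1.55] [-0.31471793  0.74859564  1.0894586 ]
10.7833 [ 543.46881627 -147.16546463   10.02136408] [[0.999, 0.045, 0.001], [0.045, -0.999, -0.0], [0.001, 0.0, -1.0]] [ 0.62  0.46 -0.52  1.81  0.28  0.95 -1.55] [-0.43684203 -0.83877192 -0.42243395]
```

View pics/w11.png

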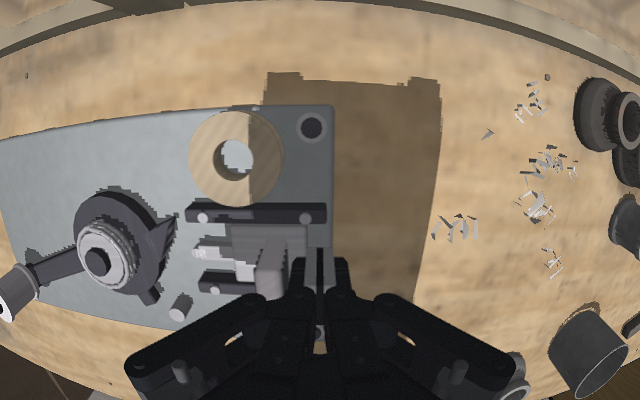

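View pics/s11.png

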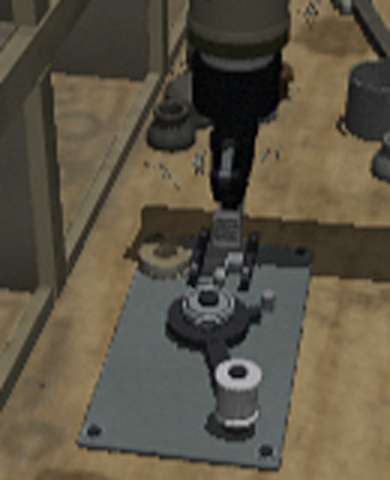

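Request:
servo_tool:
  targets:
    - {"xyz": [0, -0.02, 0], "turn": [0, 0, 0], "grip": 0}
    - {"xyz": [0, -0.04, 0], "turn": [0, 0, 0], "grip": 0}
    - {"xyz": [0, -0.06, 0], "turn": [0, 0, 0], "grip": 0}
    - {"xyz": [0, -0.08, 0], "turn": [0, 0, 0], "grip": 0}

```text
clock: 11.12
eef_pos: [542.9, -142.7, 9.8]
eef_rot: [1.0, 0.021, 0.0, 0.002]
force: [2.0, -8.9, -0.1]
gripper_width: -0.2
```

Request:
servo_tool:
  targets:
    - {"xyz": [0, -0.02, 0], "turn": [0, 0, 0], "grip": 0}
    - {"xyz": [0, -0.03, 0], "turn": [0, 0, 0], "grip": 0}
    - {"xyz": [0, -0.04, 0], "turn": [0, 0, 0], "grip": 0}
    - {"xyz": [0, -0.05, 0], "turn": [0, 0, 0], "grip": 0}

```text
clock: 11.45
eef_pos: [542.7, -137.9, 9.7]
eef_rot: [1.0, 0.021, 0.0, 0.002]
force: [1.5, -8.4, -1.1]
gripper_width: 0.2
```

Request:
servo_tool:
  targets:
    - {"xyz": [0, -0.015, 0], "turn": [0, 0, 0], "grip": 0}
    - {"xyz": [0, -0.03, 0], "turn": [0, 0, 0], "grip": 0}
    - {"xyz": [0, -0.045, 0], "turn": [0, 0, 0], "grip": 0}
    - {"xyz": [0, -0.045, 0], "turn": [0, 0, 0], "grip": 0}

```text
clock: 11.78
eef_pos: [542.5, -133.0, 9.8]
eef_rot: [1.0, 0.021, 0.0, 0.001]
force: [-0.8, -8.0, -0.1]
gripper_width: -0.0
```

Request:
servo_tool:
  targets:
    - {"xyz": [0, -0.01, 0], "turn": [0, 0, 0], "grip": 0}
    - {"xyz": [0, -0.02, 0], "turn": [0, 0, 0], "grip": 0}
    - {"xyz": [0, -0.02, 0], "turn": [0, 0, 0], "grip": 0}

```text
clock: 12.03
eef_pos: [542.4, -131.2, 9.7]
eef_rot: [1.0, 0.021, 0.0, 0.001]
force: [1.3, -8.6, -0.3]
gripper_width: -0.0
```

Request:
servo_tool:
  targets:
    - {"xyz": [0, -0.01, 0], "turn": [0, 0, 0], "grip": 0}
    - {"xyz": [0, -0.02, 0], "turn": [0, 0, 0], "grip": 0}
    - {"xyz": [0, -0.02, 0], "turn": [0, 0, 0], "grip": 0}

```text
clock: 12.28
eef_pos: [542.4, -129.4, 9.7]
eef_rot: [1.0, 0.021, 0.0, 0.002]
force: [1.1, -8.9, -0.3]
gripper_width: -0.1
```

Request:
servo_tool:
  targets:
    - {"xyz": [0, -0.01, 0], "turn": [0, 0, 0], "grip": 0}
    - {"xyz": [0, -0.01, 0], "turn": [0, 0, 0], "grip": 0}
    - {"xyz": [0, -0.01, 0], "turn": [0, 0, 0], "grip": 0}

```text
clock: 12.53
eef_pos: [542.4, -129.3, 9.8]
eef_rot: [1.0, 0.02, 0.0, 0.002]
force: [2.3, -10.7, -0.8]
gripper_width: -0.1
```

Request:
servo_tool:
  targets:
    - {"xyz": [0, -0.01, 0], "turn": [0, 0, 0], "grip": 0}
    - {"xyz": [0, -0.02, 0], "turn": [0, 0, 0], "grip": 0}
    - {"xyz": [0, -0.02, 0], "turn": [0, 0, 0], "grip": 0}

```text
clock: 12.78
eef_pos: [542.3, -129.3, 9.8]
eef_rot: [1.0, 0.02, 0.001, 0.003]
force: [2.7, -17.5, -2.2]
gripper_width: -0.2
```

```bash
python3 look.py wrist w12; python3 look.py side s12 270 60 400 220 3
```

```text
12.8333 [ 542.3263194  -129.29252644    9.81120274] [[0.999, 0.039, 0.001], [0.039, -0.999, -0.006], [0.001, 0.006, -1.0]] [ 0.59  0.45 -0.53  1.83  0.28  0.94 -1.59] [  2.84732224 -18.22835551  -3.0012206 ]
12.8833 [ 542.33385966 -129.3150052     9.84836412] [[0.999, 0.039, 0.001], [0.039, -0.999, -0.006], [0.001, 0.006, -1.0]] [ 0.59  0.45 -0.53  1.83  0.28  0.94 -1.59] [  2.50384884 -17.40908979  -1.64125553]
```

View pics/w12.png

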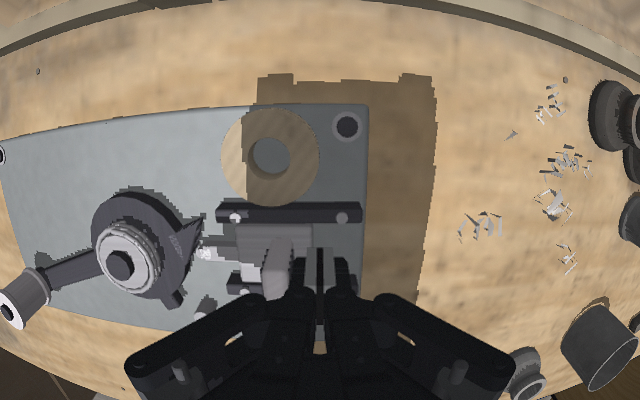

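The slider is at its hard stop: force rose to 17 N with no motion after about 15 mm of travel. Backing off and going to the roller.

Request:
servo_tool:
  targets:
    - {"xyz": [0, 0.1, 0], "turn": [0, 0, 0], "grip": 0}
    - {"xyz": [0, 0.2, 0], "turn": [0, 0, 0], "grip": 0}
    - {"xyz": [0, 0.25, -0.05], "turn": [0, 0, 0], "grip": 0}
    - {"xyz": [0, 0.25, -0.3], "turn": [0, 0, 0], "grip": 0}
    - {"xyz": [0, 0.25, -0.65], "turn": [0, 0, 0], "grip": 0}
    - {"xyz": [0, 0.25, -0.98], "turn": [0, 0, 0], "grip": 0}
    - {"xyz": [0, 0.25, -0.98], "turn": [0, 0, 0], "grip": 0}

```text
clock: 13.47
eef_pos: [546.8, -148.6, 114.4]
eef_rot: [1.0, 0.022, 0.004, 0.001]
force: [1.7, -0.1, 1.1]
gripper_width: 0.2
```

```bash
python3 look.py wrist w13 180 130 380 280 4; python3 look.py side s13 270 60 400 220 3
```

```text
13.5167 [ 545.52975523 -148.6150308   111.41023542] [[0.999, 0.044, 0.006], [0.044, -0.999, -0.002], [0.006, 0.002, -1.0]] [ 0.66  0.33 -0.56  1.73  0.19  1.13 -1.49] [-0.07059052 -0.42278812 -0.34780037]
13.5667 [ 544.13448782 -148.50339136  109.15543675] [[0.999, 0.044, 0.003], [0.044, -0.999, -0.001], [0.003, 0.001, -1.0]] [ 0.66  0.34 -0.56  1.73  0.2   1.13 -1.49] [-1.45821933  0.74611481 -0.47891291]
```

View pics/w13.png

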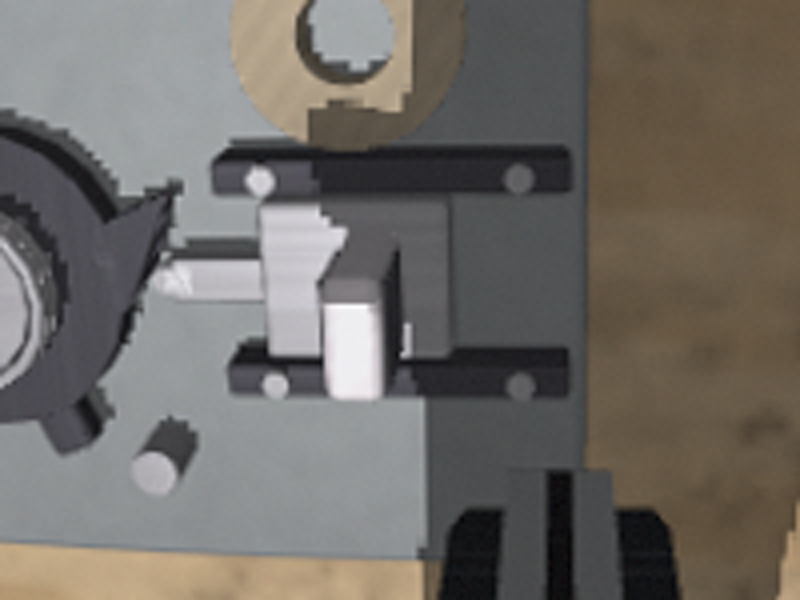

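Request:
servo_tool:
  targets:
    - {"xyz": [-0.05, -0.25, 0], "turn": [0, 0, -0.25], "grip": 0}
    - {"xyz": [-0.1, -0.55, 0], "turn": [0, 0, -0.5], "grip": 0}
    - {"xyz": [-0.14, -0.85, 0], "turn": [0, 0, -0.75], "grip": 0}
    - {"xyz": [-0.15, -1, 0], "turn": [0, 0, -1], "grip": 20}
    - {"xyz": [-0.15, -1, 0], "turn": [0, 0, -1], "grip": 40}
    - {"xyz": [-0.15, -1, 0], "turn": [0, 0, -1], "grip": 85}

```text
clock: 14.07
eef_pos: [523.1, -48.5, 106.6]
eef_rot: [0.963, 0.269, -0.001, -0.0]
force: [0.7, -1.3, -0.0]
gripper_width: 35.8
```

Request:
servo_tool:
  targets:
    - {"xyz": [0.07, -0.2, 0], "turn": [0, 0, -0.25], "grip": 85}
    - {"xyz": [0.14, -0.4, 0], "turn": [0, 0, -0.5], "grip": 85}
    - {"xyz": [0.21, -0.6, 0], "turn": [0, 0, -0.75], "grip": 85}
    - {"xyz": [0.27, -0.83, 0], "turn": [0, 0, -1], "grip": 85}
    - {"xyz": [0.27, -0.83, 0], "turn": [0, 0, -1], "grip": 85}
    - {"xyz": [0.27, -0.83, 0], "turn": [0, 0, -1], "grip": 85}

```text
clock: 14.57
eef_pos: [503.7, 35.6, 107.0]
eef_rot: [0.867, 0.498, -0.0, -0.0]
force: [0.4, -0.6, -0.0]
gripper_width: 84.7
```

Request:
servo_tool:
  targets:
    - {"xyz": [0.12, -0.12, 0], "turn": [0, 0, -0.25], "grip": 85}
    - {"xyz": [0.25, -0.25, 0], "turn": [0, 0, -0.5], "grip": 85}
    - {"xyz": [0.38, -0.38, 0], "turn": [0, 0, -0.75], "grip": 85}
    - {"xyz": [0.51, -0.51, 0], "turn": [0, 0, -1], "grip": 85}
    - {"xyz": [0.51, -0.51, 0], "turn": [0, 0, -1], "grip": 85}
    - {"xyz": [0.51, -0.51, 0], "turn": [0, 0, -1], "grip": 85}
    - {"xyz": [0.51, -0.51, 0], "turn": [0, 0, -1], "grip": 85}

```text
clock: 15.15
eef_pos: [486.1, 103.6, 107.1]
eef_rot: [0.719, 0.695, -0.0, 0.0]
force: [-0.1, -0.1, 0.1]
gripper_width: 84.8
```

```bash
python3 look.py wrist w14; python3 look.py side s14; python3 -c "
from rig import *
print(get_obs()['gripper_width'])"
```

```text
15.2 [486.02462039 103.650835   107.18617686] [[0.033, 0.999, -0.0], [0.999, -0.033, -0.001], [-0.001, -0.0, -1.0]] [ 0.54  0.27 -0.94  1.89  0.24  1.11 -0.52] [ 0.19715458  0.27986692 -0.6563064 ]
15.25 [486.00653397 103.85909951 107.2724377 ] [[0.032, 0.999, -0.0], [0.999, -0.032, -0.0], [-0.0, -0.0, -1.0]] [ 0.54  0.27 -0.94  1.89  0.24  1.11 -0.52] [-0.36627311 -0.28263429 -0.27463354]
85.08182011641274
```

View pics/w14.png

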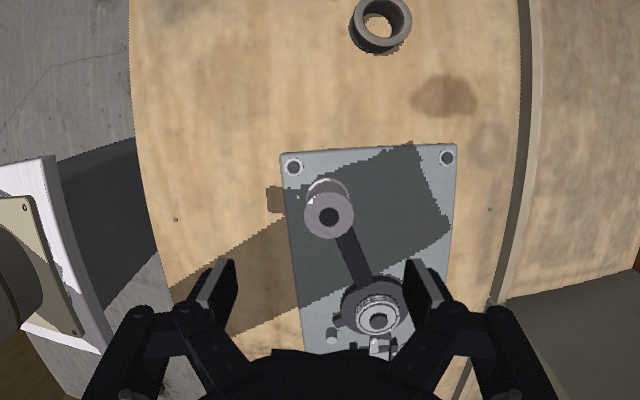

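View pics/s14.png

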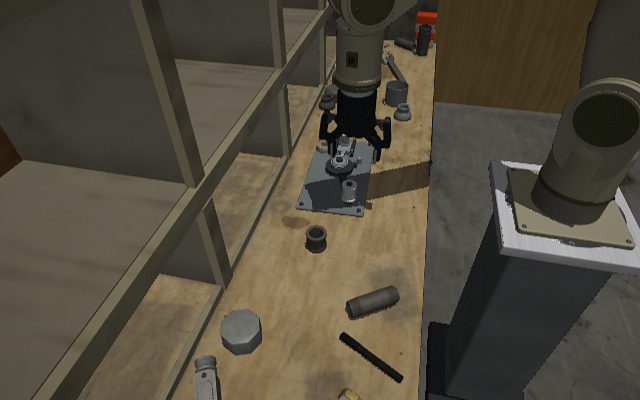

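```bash
python3 - <<'E'
from h import *
w=pickle.load(open("w14.pkl","rb"))
print(w["xyz"],deproj(w,329,216.5,True,67).round(1),deproj(w,380,26,True,41).round(1),deproj(w,379,313,True,43).round(1))
E
```

```text
[488.70022765 188.97546417 266.42513735] [492.2 106.8  67. ] [533.4 240.7  41. ] [537.7  -3.2  43. ]
```

Request:
servo_tool:
  targets:
    - {"xyz": [0.02, 0.06, 0.1], "turn": [0, 0, -0.15], "grip": 85}
    - {"xyz": [0.02, 0.06, 0.3], "turn": [0, 0, -0.15], "grip": 85}
    - {"xyz": [0.02, 0.06, 0.55], "turn": [0, 0, -0.15], "grip": 85}
    - {"xyz": [0.02, 0.06, 0.7], "turn": [0, 0, -0.15], "grip": 85}
    - {"xyz": [0.02, 0.06, 0.7], "turn": [0, 0, -0.15], "grip": 85}
    - {"xyz": [0.02, 0.06, 0.7], "turn": [0, 0, -0.15], "grip": 85}
    - {"xyz": [0.02, 0.06, 0.7], "turn": [0, 0, -0.15], "grip": 85}

```text
clock: 15.83
eef_pos: [492.3, 107.2, 38.5]
eef_rot: [0.69, 0.723, 0.0, 0.0]
force: [0.2, 0.5, -0.5]
gripper_width: 85.2
```

```bash
python3 look.py wrist w15; python3 look.py side s15 270 60 400 220 3
```

```text
15.8833 [492.53280587 107.24615919  38.6788797 ] [[-0.047, 0.999, 0.002], [0.999, 0.047, -0.0], [-0.0, 0.002, -1.0]] [ 0.48  0.39 -0.9   1.93  0.36  0.99 -0.54] [-0.07641278 -0.21874372  0.33453963]
15.9333 [492.52621368 107.2872783   38.68352937] [[-0.047, 0.999, 0.002], [0.999, 0.047, -0.0], [-0.0, 0.002, -1.0]] [ 0.48  0.39 -0.9   1.93  0.36  0.99 -0.54] [ 0.36789674 -0.22061631  0.40257227]
```

View pics/w15.png

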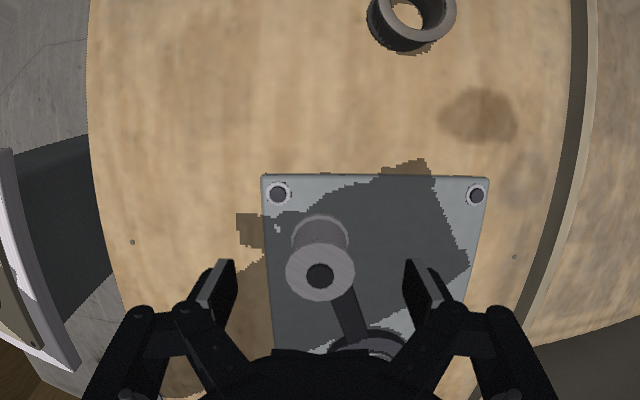

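View pics/s15.png

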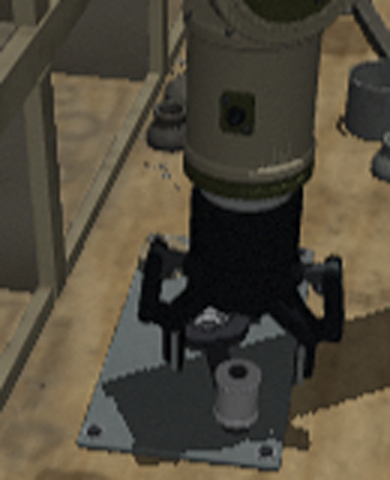

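Request:
servo_tool:
  targets:
    - {"xyz": [-0.01, 0, 0.12], "turn": [0, 0, 0], "grip": 85}
    - {"xyz": [-0.01, 0, 0.24], "turn": [0, 0, 0], "grip": 85}
    - {"xyz": [-0.01, 0, 0.32], "turn": [0, 0, 0], "grip": 85}
    - {"xyz": [-0.01, 0, 0.32], "turn": [0, 0, 0], "grip": 60}
    - {"xyz": [-0.01, 0, 0.32], "turn": [0, 0, 0], "grip": 50}
    - {"xyz": [-0.01, 0, 0.32], "turn": [0, 0, 0], "grip": 45}
    - {"xyz": [-0.01, 0, 0.32], "turn": [0, 0, 0], "grip": 45}

```text
clock: 16.52
eef_pos: [491.9, 106.6, 5.8]
eef_rot: [0.69, 0.724, 0.0, 0.0]
force: [-0.9, -0.0, -0.4]
gripper_width: 44.8
```

```bash
python3 look.py wrist w16; python3 look.py side s16 270 60 400 220 3
```

```text
16.5667 [491.94422248 106.50835178   5.87275824] [[-0.048, 0.999, 0.001], [0.999, 0.048, -0.0], [-0.0, 0.001, -1.0]] [ 0.45  0.44 -0.86  1.95  0.42  0.93 -0.58] [ 0.24041592  0.29624473 -0.38003217]
16.6167 [491.93211229 106.45993596   5.85815442] [[-0.048, 0.999, 0.001], [0.999, 0.048, -0.0], [-0.0, 0.001, -1.0]] [ 0.45  0.44 -0.86  1.95  0.42  0.93 -0.58] [0.30768701 0.99565072 0.00544922]
```

View pics/w16.png

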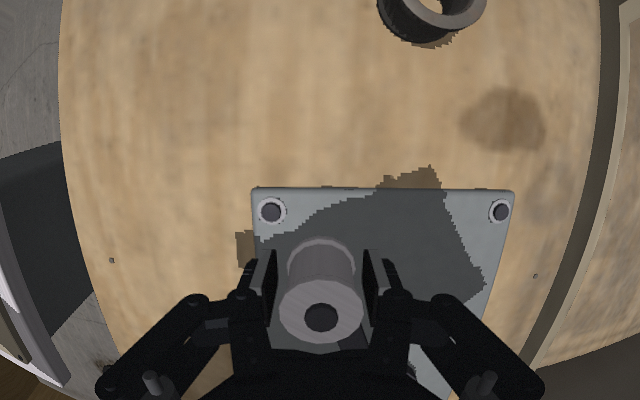

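View pics/s16.png

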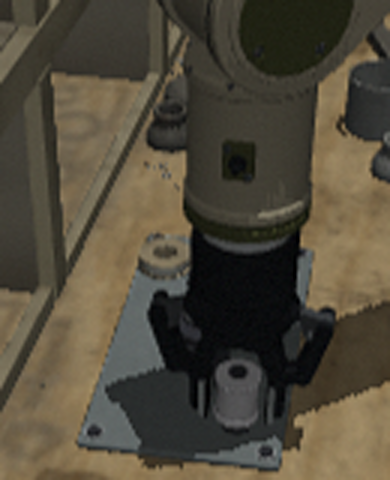

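Centred around the roller, so I'm closing the gripper.

Request:
servo_tool:
  targets:
    - {"xyz": [0, 0, 0], "turn": [0, 0, 0], "grip": 38}
    - {"xyz": [0, 0, 0], "turn": [0, 0, 0], "grip": 32}
    - {"xyz": [0, 0, 0], "turn": [0, 0, 0], "grip": 25}
    - {"xyz": [0, 0, 0], "turn": [0, 0, 0], "grip": 20}
    - {"xyz": [0, 0, 0], "turn": [0, 0, 0], "grip": 20}

```text
clock: 17.03
eef_pos: [492.5, 106.4, 6.0]
eef_rot: [0.69, 0.724, 0.001, 0.001]
force: [3.6, -0.3, 4.8]
gripper_width: 30.9
```

Request:
servo_tool:
  targets:
    - {"xyz": [0.01, 0.03, 0], "turn": [0, 0, 0], "grip": 20}
    - {"xyz": [0.02, 0.06, 0], "turn": [0, 0, 0], "grip": 20}
    - {"xyz": [0.03, 0.12, 0], "turn": [0, 0, 0], "grip": 20}
    - {"xyz": [0.05, 0.19, 0], "turn": [0, 0, 0], "grip": 20}
    - {"xyz": [0.06, 0.25, 0], "turn": [0, 0, 0], "grip": 20}
    - {"xyz": [0.06, 0.25, 0], "turn": [0, 0, 0], "grip": 20}

```text
clock: 17.53
eef_pos: [513.8, 115.0, 5.6]
eef_rot: [0.69, 0.724, -0.002, -0.002]
force: [-15.8, 1.4, 22.7]
gripper_width: 31.0
```

```bash
python3 look.py wrist w17; python3 look.py side s17 270 60 400 220 3
```

```text
17.5833 [513.64578492 115.00750803   5.6331109 ] [[-0.048, 0.999, -0.006], [0.999, 0.048, 0.0], [0.0, -0.006, -1.0]] [ 0.41  0.49 -0.84  1.89  0.44  0.96 -0.59] [-14.73216139   1.81967169  19.94079138]
17.6333 [513.5743805  114.97753894   5.64587419] [[-0.048, 0.999, -0.005], [0.999, 0.048, 0.0], [0.0, -0.005, -1.0]] [ 0.41  0.49 -0.84  1.89  0.44  0.96 -0.59] [-14.8548132    2.25332381  19.87391159]
```

View pics/w17.png

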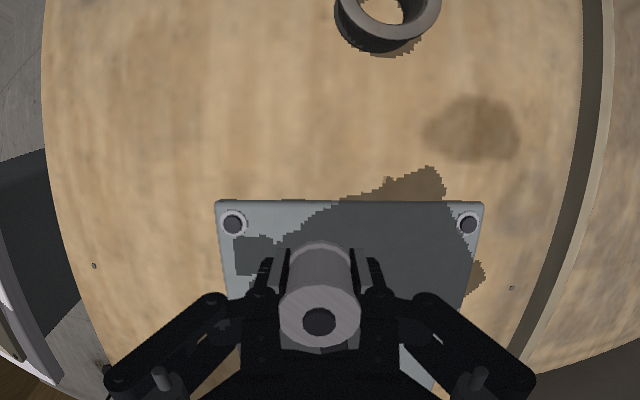

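Vertical force of about 20 N suggests the fingertips are pressing on the lower flange. I'll loosen slightly so the roller stays captive, rise 3 mm, and carry on with the trailing finger pushing.

Request:
servo_tool:
  targets:
    - {"xyz": [0, 0, 0], "turn": [0, 0, 0], "grip": 35}
    - {"xyz": [0, 0, -0.01], "turn": [0, 0, 0], "grip": 35}
    - {"xyz": [0, 0, -0.03], "turn": [0, 0, 0], "grip": 35}
    - {"xyz": [0, 0, -0.03], "turn": [0, 0, 0], "grip": 35}
    - {"xyz": [0, 0, -0.03], "turn": [0, 0, 0], "grip": 35}

```text
clock: 18.05
eef_pos: [512.8, 113.6, 6.9]
eef_rot: [0.69, 0.724, -0.003, -0.002]
force: [-6.6, 0.6, -1.5]
gripper_width: 34.7
```

Request:
servo_tool:
  targets:
    - {"xyz": [0, 0.06, 0], "turn": [0, 0, 0], "grip": 35}
    - {"xyz": [0, 0.12, 0], "turn": [0, 0, 0], "grip": 35}
    - {"xyz": [0, 0.18, 0], "turn": [0, 0, 0], "grip": 35}
    - {"xyz": [-0.01, 0.24, 0], "turn": [0, 0, 0], "grip": 35}
    - {"xyz": [-0.01, 0.3, 0], "turn": [0, 0, 0], "grip": 35}
    - {"xyz": [-0.01, 0.3, 0], "turn": [0, 0, 0], "grip": 35}

```text
clock: 18.55
eef_pos: [542.5, 116.0, 6.7]
eef_rot: [0.689, 0.725, -0.002, -0.003]
force: [-11.4, 4.7, -1.0]
gripper_width: 34.9
```

```bash
python3 look.py wrist w18; python3 look.py side s18 270 60 400 220 3
```

```text
18.6 [542.38072204 115.84211088   6.67306977] [[-0.05, 0.999, -0.008], [0.999, 0.05, 0.001], [0.001, -0.007, -1.0]] [ 0.38  0.54 -0.82  1.81  0.46  1.   -0.58] [-7.539017    2.75118764 -1.48752465]
18.65 [542.78528384 115.47769288   6.8224741 ] [[-0.05, 0.999, -0.007], [0.999, 0.05, 0.001], [0.001, -0.007, -1.0]] [ 0.38  0.54 -0.82  1.81  0.46  1.   -0.58] [-5.11317262  3.05627709 -0.9031144 ]
```

View pics/w18.png

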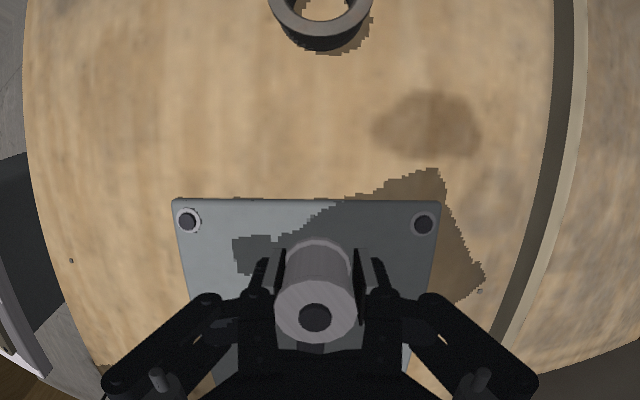

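View pics/s18.png

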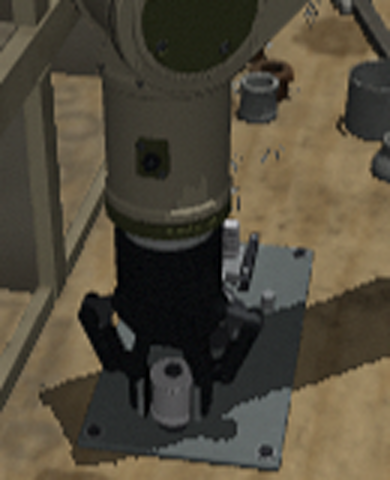

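Request:
servo_tool:
  targets:
    - {"xyz": [-0.01, 0.05, 0], "turn": [0, 0, 0], "grip": 35}
    - {"xyz": [-0.02, 0.1, 0], "turn": [0, 0, 0], "grip": 35}
    - {"xyz": [-0.03, 0.14, 0], "turn": [0, 0, 0], "grip": 35}
    - {"xyz": [-0.04, 0.18, 0], "turn": [0, 0, 0], "grip": 35}
    - {"xyz": [-0.04, 0.18, 0], "turn": [0, 0, 0], "grip": 35}
    - {"xyz": [-0.04, 0.18, 0], "turn": [0, 0, 0], "grip": 35}

```text
clock: 19.15
eef_pos: [560.9, 112.4, 7.0]
eef_rot: [0.689, 0.725, -0.002, -0.003]
force: [-9.0, 3.9, 1.2]
gripper_width: 34.9
```

Request:
servo_tool:
  targets:
    - {"xyz": [-0.01, 0.03, 0], "turn": [0, 0, 0], "grip": 35}
    - {"xyz": [-0.02, 0.06, 0], "turn": [0, 0, 0], "grip": 35}
    - {"xyz": [-0.02, 0.08, 0], "turn": [0, 0, 0], "grip": 35}
    - {"xyz": [-0.02, 0.08, 0], "turn": [0, 0, 0], "grip": 35}
    - {"xyz": [-0.02, 0.08, 0], "turn": [0, 0, 0], "grip": 35}

```text
clock: 19.57
eef_pos: [568.8, 110.8, 6.9]
eef_rot: [0.689, 0.725, -0.002, -0.003]
force: [-8.4, 3.5, 1.0]
gripper_width: 35.1
```

```bash
python3 look.py wrist w19; python3 look.py side s19 270 60 400 220 3;python3 look.py top t19 325 155 485 255 5
```

```text
19.6167 [568.78520938 110.76666328   6.93665768] [[-0.05, 0.999, -0.007], [0.999, 0.05, 0.001], [0.001, -0.007, -1.0]] [ 0.37  0.58 -0.8   1.75  0.48  1.02 -0.56] [-9.01965666  3.82939625 -0.0908711 ]
19.6667 [568.76441815 110.77064995   6.94139626] [[-0.05, 0.999, -0.007], [0.999, 0.05, 0.001], [0.001, -0.007, -1.0]] [ 0.37  0.58 -0.8   1.75  0.48  1.02 -0.56] [-9.27765317e+00  3.98295482e+00  7.30326088e-03]
19.7167 [568.76438694 110.81392196   6.95866027] [[-0.05, 0.999, -0.007], [0.999, 0.05, 0.001], [0.001, -0.007, -1.0]] [ 0.37  0.58 -0.8   1.75  0.48  1.02 -0.56] [-10.39490888   3.76671556   0.30277028]
```

View pics/w19.png

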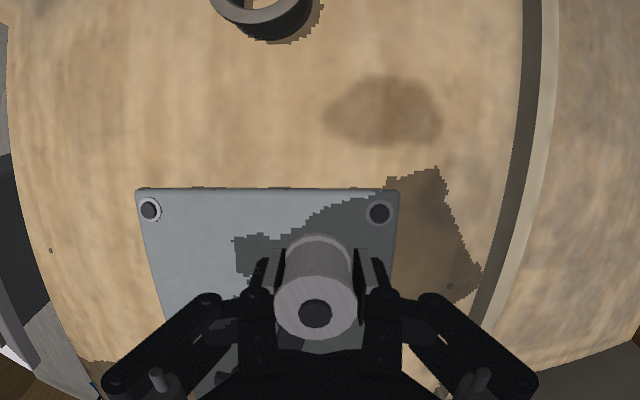

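View pics/s19.png

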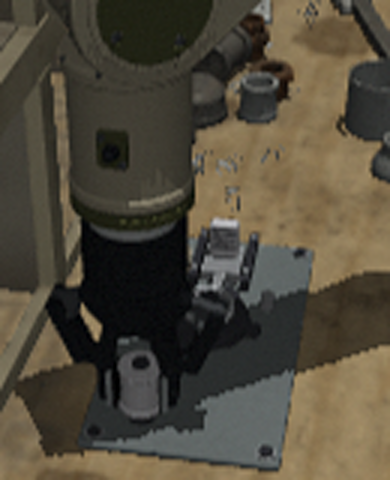

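View pics/t19.png

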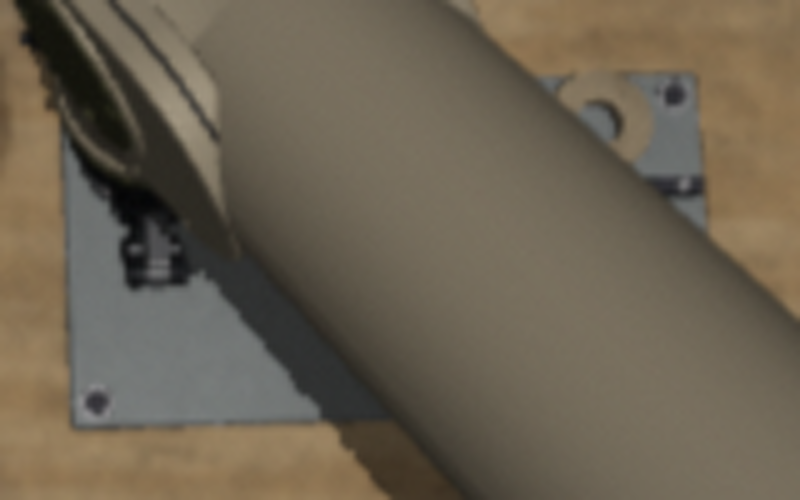

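```bash
python3 - <<'E'
from h import *
w=pickle.load(open("w19.pkl","rb"))
for v in(302,306,310):
    p=deproj(w,316,v,True,66); d=p[:2]-[537.91,-16.61]; print(p.round(1),np.arctan2(d[0],d[1])+.3625,np.hypot(*d))
cv2.imwrite("pics/w19c.png",cv2.resize(w["image"][220:360,240:400,::-1],None,fx=4,fy=4,interpolation=cv2.INTER_CUBIC))
E
```

```text
[567.2 117.3  66. ] 0.5776863575837362 137.0505556362067
[567.3 115.2  66. ] 0.581699998153583 135.00905355919448
[567.4 113.   66. ] 0.5859238891291298 132.92694820213075
```

View pics/w19c.png

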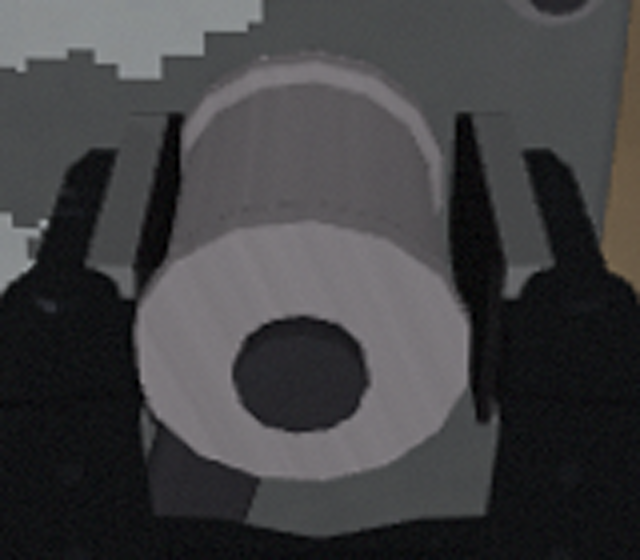

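Request:
servo_tool:
  targets:
    - {"xyz": [-0.01, 0.02, 0], "turn": [0, 0, 0], "grip": 35}
    - {"xyz": [-0.01, 0.02, 0], "turn": [0, 0, 0], "grip": 35}
    - {"xyz": [-0.01, 0.02, 0], "turn": [0, 0, 0], "grip": 35}
    - {"xyz": [-0.01, 0.02, 0], "turn": [0, 0, 0], "grip": 35}
    - {"xyz": [-0.01, 0.02, 0], "turn": [0, 0, 0], "grip": 35}
    - {"xyz": [-0.01, 0.02, 0], "turn": [0, 0, 0], "grip": 35}
    - {"xyz": [-0.01, 0.02, 0], "turn": [0, 0, 0], "grip": 35}
    - {"xyz": [-0.01, 0.02, 0], "turn": [0, 0, 0], "grip": 35}

```text
clock: 20.38
eef_pos: [570.7, 110.1, 7.0]
eef_rot: [0.689, 0.725, -0.002, -0.003]
force: [-9.7, 4.7, 0.9]
gripper_width: 35.3
```

```bash
python3 look.py side s20; python3 look.py side s21 300 120 380 190 8; python3 - <<'E'
from h import *
s=pickle.load(open("s20.pkl","rb"))
for u,v in[(346,134),(345,136)]:print(deproj(s,u,v))
E
```

```text
20.4333 [570.70868943 110.07295565   6.91829292] [[-0.05, 0.999, -0.007], [0.999, 0.05, 0.001], [0.001, -0.007, -1.0]] [ 0.37  0.59 -0.8   1.74  0.48  1.03 -0.56] [-10.18951057   4.71464138   0.80834142]
20.4833 [570.74996003 110.05786139   6.93467918] [[-0.05, 0.999, -0.007], [0.999, 0.05, 0.001], [0.001, -0.007, -1.0]] [ 0.37  0.59 -0.8   1.74  0.48  1.03 -0.56] [-9.60714885  4.08732218  0.79708318]
[ 539.52151654 -108.43755737   58.18271914]
[ 541.16081106 -102.99225783   55.06733559]
```

View pics/s20.png

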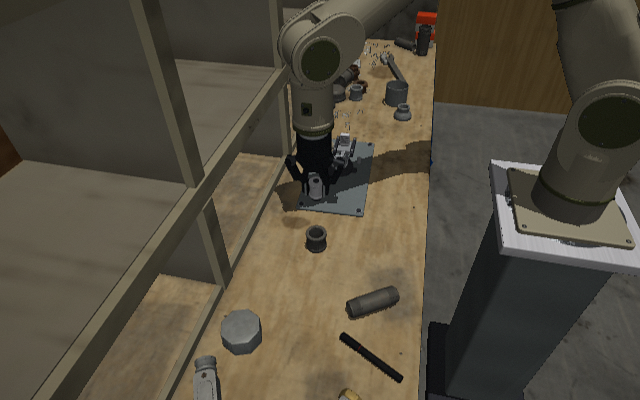

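View pics/s21.png

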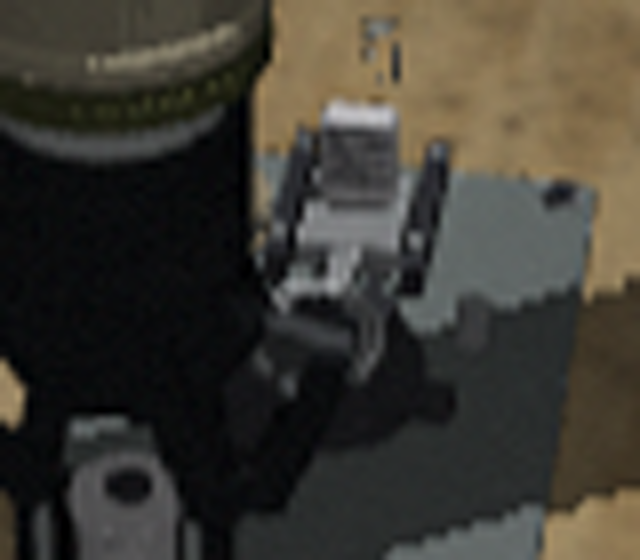

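```bash
python3 -c "
from rig import *
print(finish_job())"
```

```text
the job is handed in; nothing more can be done
None
```

The tensioner arm is held back at about q = 0.605 of its 0.64 rad travel, and I handed the job in at 20.5 s while still holding it. No verdict is reported.

- **Coupling:** it stands upright on the bench at about (533, 246), roughly 100 mm clear of the plate. The last side view shows it upright there.
- **Pawl slider:** I pushed it in until it hit the hard stop. It moved about 15 mm, then the force rose to 17 N with no more travel. The last image puts the tab at y ≈ -108 to -110, which matches fully in.
- **Sprung arm:** the roller went past the ratchet click and the trailing finger now pushes it with about 10 N, which is the spring force. The fingers are set to 35 mm, so the roller is captive but not clamped. I did not see the click itself. I infer it from a push of about 11 N dropping again near q ≈ 0.39, and from the arm angle now.
- **Tape and box:** neither was touched, and both looked unmoved in the last views that showed them.

Two checks disagreed with what I expected:
- **Fingertip height:** in the images the fingertips stood about 19 mm (shut) to 31 mm (open) above the reported TCP height, not below it as the text says. I followed the images.
- **First roller grip:** my first full pinch gave about 20 N of vertical force, so I loosened it and rose a little. The vertical force then fell to about 1 N.

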